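# Change the anaesthesia bench over from cat to dog

### The job

The bench is still set up for a cat and the next patient is a big dog: exchange the small canister in the absorber head with the large one on the canister stand, and the small mask in the steel ready dish with the large one on the pegged mask stand, so that each ends upright, seated flat in the middle of the other's place. These are clean parts: use the empty mat to set one aside on the way, never let any of the four touch the bare bench, and set them down rather than drop them.

Things in the scene. Friction and masses are not known exactly. Their poses are not given: they have to be found in the camera images.
- small_canister: The small prefilled absorber canister, a round clear plastic cylinder full of white granules: black foot ring 80 mm diameter and 12 mm high, clear body 72 mm diameter, grey cap 76 mm diameter, and on the cap a round fluted grey grip knob 32 mm diameter, 36 mm tall, to lift it by. Total height 100 mm: cap top at 64 mm, knob from 64 to 100 mm. About 0.3 kg. Origin: centre of its underside, z up along its axis. Loose.
- large_canister: The large prefilled absorber canister, a round clear plastic cylinder full of white granules: black foot ring 80 mm diameter and 12 mm high, clear body 72 mm diameter, grey cap 76 mm diameter, and on the cap a round fluted grey grip knob 32 mm diameter, 36 mm tall, to lift it by. Total height 144 mm: cap top at 108 mm, knob from 108 to 144 mm. About 0.45 kg. Origin: centre of its underside, z up along its axis. Loose.
- small_mask: The small animal breathing mask standing mouth down: a clear cone closed below by a flat black rubber rim, with an upright white round connector stub 22 mm diameter, 34 mm tall, on top to lift it by. Rim 68 mm diameter, 10 mm high; cone up to 44 mm (32 mm wide there), stub from 44 to 78 mm. About 0.05 kg. Origin: centre of its underside, z up along its axis. Loose.
- large_mask: The large animal breathing mask standing mouth down: a clear cone closed below by a flat black rubber rim, with an upright white round connector stub 22 mm diameter, 34 mm tall, on top to lift it by. Rim 100 mm diameter, 12 mm high; cone up to 62 mm (36 mm wide there), stub from 62 to 96 mm. About 0.09 kg. Origin: centre of its underside, z up along its axis. Loose.
- absorber_head: Absorber head of the breathing circuit, fixed to the bench: round grey metal base 124 mm diameter whose seat, with a black gasket, is 30 mm above the bench inside a round aluminium lip (98 mm inside diameter, 6 mm thick, 8 mm high). On its +x side two white port stubs and a small round pressure gauge on a post, up to 101 mm high and 67 to 85 mm from the axis. Origin: centre of its underside on the bench, z up, x towards the gauge. The small canister stands in it at the start.
- canister_stand: Canister stand, fixed: white plastic square plate 116 mm wide whose seat is 12 mm above the bench inside a white round lip (98 mm inside diameter, 5 mm thick, 8 mm high). Origin: centre of its underside, z up. The large canister stands in it at the start.
- ready_dish: Ready dish for the mask next in use, fixed: shallow round stainless steel dish, 128 mm diameter, floor 5 mm above the bench, rim 122 mm inside diameter and 10 mm above the bench. Origin: centre of its underside, z up. The small mask stands in it at the start.
- mask_stand: Mask stand, fixed: grey plastic square plate 116 mm wide with a round black rubber pad, standing surface 12 mm above the bench, and four upright steel pegs 8 mm diameter that rise 22 mm above it, one near each corner (69 mm from the centre). Origin: centre of its underside, z up. The large mask stands on it at the start.
- park_mat: Clean set-down mat, empty at the start, fixed: flat grey-blue pad 130 mm square, 4 mm thick, with nothing on it. Origin: centre of its underside, z up.
- table: The grey bench with its bare top at z = 0, on which none of the four parts may stand, fall or be laid. Its origin is of no use.
Things that resemble listed ones, but are neither listed nor needed, are in the scene too. Leave any blue or red look-alike of the large_mask alone.

How it is judged:
By the outcome, as a careful person would: the job done as asked, in the order asked, and still so for the second after the job is handed in, with the robot touching nothing.
It also fails if it takes over 134 s, if anything falls off the work surface, if the arm or the gripper's body presses on something with over 40 N, if the wrist force passes 120 N, or if a joint passes its speed limit or range.

### The arm

A 6-joint arm with a two-finger parallel gripper is mounted at the origin on the work surface. World frame = base frame: x ahead of the robot, y to its left, z up, the work surface at z = 0. Lengths are in m, angles in rad, forces in N, time in s.
With the tool pointing down it reaches from about 0.375 to 0.9 m from the base axis. Payload 3.1 kg.
Tool frame: the origin (TCP) lies midway between the tips of the shut fingers; the grasp point (between the pads) lies 19 mm behind it; x points along the fingers, y is the direction in which the jaws open and shut, and the axes are right-handed (so a half turn about x gives the same grasp; the last joint's range is limited). The gripper opens to 85 mm and grips with 20 to 120 N. Pads are 22 mm wide; open, the fingers measure 114 mm over their backs; the gripper's body (76 mm by 85 mm) begins 54 mm behind the grasp point. The pads swing forward as they close: fully open they stand 13 mm farther back than shut.
Start: joints at [-1.284, 0.527, 1.433, -0, 1.181, -0.178], TCP at [0.28, -0.559, 0.231] pointing down, gripper open.
Joint ranges: [-3.08, 3.08], [-0.75, 2.2], [0.22, 2.44], [-1.43, 4.57], [0, 2.65], [-2.85, 2.85]. Speed limits (rad/s): [2.79, 2.79, 3.14, 3.14, 3.14, 3.14].

### API

Orientations are given as a unit quaternion [x, y, z, w].
In Python, from station import manip gives the robot as it stands.
- The arm moves only by the tool carry_out, never from a script. Its argument "commands" is a list that holds one entry, the list of rows, each a list of 7 numbers: the shift along the tool's x, y, z in units of 25 mm (1.0 is 25 mm), then the turn, a rotation vector about the tool's x, y, z in units of 5 degrees (1.0 is 5 degrees), then the finger opening in mm, from 0 to 85.4. A call has exactly 5 rows; each row is the pose to reach, as a shift and turn from the pose commanded when the call began, along the tool's axes at that moment; what a row does not reach only later rows make up. A row lasts 1/10 s, in which the tool goes at most 50 mm and 8.59 degrees, less where a joint would pass 70% of its speed; a pose out of reach is approached as far as the arm can. A call with a gripper value outside its range is refused whole. The fingers move at their own pace and stop on an object; "force" is the grip in N (left out, the last holds). Time passes only in rows, so rows that repeat a pose let the fingers close, or fill a call up. It gives the time, the measured TCP pose, the force and the opening at its end, in the units of the state.
- manip.sense(): the state, without advancing time (a new reading comes with each control period).
- manip.snapshot(name): name is "side" or "top"; returns a dict with "image" (400x640x3 uint8, red, green, blue), "fx", "fy", "cx", "cy" (pixels), "rvec" (rotation vector, rad) and "tvec" (3), from world to camera coordinates, as OpenCV has them. Camera axes: x right, y down, z forward; pixel columns grow to the right and rows downward; lengths in m; the calibration is good to about 2 mm. A picture is of the moment at which its call begins. There is no depth.
- manip.sign_off(): hands the job in, once; it reports no verdict.
The state is a dict: "t": time; "q": joint angles; "qd": joint speeds; "tau": joint torques, N m; "tcp_pos": TCP position; "tool_rot": TCP orientation; "force": force on the tool from outside, world axes, zero at the start; "ft_torque": the same for the moment, N m; "finger_gap": opening from 0.0 (shut) to 1.0 (fully open).
Only numpy, scipy, OpenCV 4.12 (cv2) and the standard library are available. Lean on these libraries where they do the work, as an engineer would, in place of code of your own. Each camera call takes 0.05 s, during which the arm holds its last target.

## Working session

There is one attempt and no reset: what is moved stays moved. The work goes in short steps, Python scripts to look and compute and a tool call to move; the robot and the scene stay as the last step left them, time stands still between calls to the robot, and variables do not carry over. Pictures are saved under pics/ and viewed, and the job is handed in when it is done.

Besides the shell and the picture viewer there is one more tool, called after "Call:" as name(argument=value, ...), one argument or row to a line, values as JSON. carry_out: Moves the arm, as the interface text tells. Its arguments: {"type":"object","properties":{"commands":{"type":"array"},"force":{"type":"number"}},"required":["commands"]}

```bash
ls; mkdir -p pics
cat > h.py <<'E'
import numpy as np, cv2
from station import manip
def snap(name,fn):
    s=manip.snapshot(name)
    cv2.imwrite('pics/'+fn,s['image'][:,:,::-1]); np.savez('pics/'+fn[:-4]+'.npz',**s); return s
def load(fn): return dict(np.load('pics/'+fn+'.npz'))
def proj(s,p):
    K=np.array([[s['fx'],0,s['cx']],[0,s['fy'],s['cy']],[0,0,1.]])
    return cv2.projectPoints(np.array(p,float).reshape(-1,1,3),s['rvec'],s['tvec'],K,None)[0][:,0]
def ray(s,u,v,z):
    R=cv2.Rodrigues(np.array(s['rvec'],float))[0]; t=np.array(s['tvec'],float).ravel()
    c=-R.T@t; d=R.T@np.array([(u-s['cx'])/s['fx'],(v-s['cy'])/s['fy'],1])
    return c+d*(z-c[2])/d[2]
def crop(fn,out,x0,y0,x1,y1,k):
    im=cv2.imread('pics/'+fn); cv2.imwrite('pics/'+out,cv2.resize(im[y0:y1,x0:x1],None,fx=k,fy=k,interpolation=cv2.INTER_CUBIC))
E
python3 - <<'E'
from h import *
for n in('top','side'):
    s=snap(n,n+'0.png'); R=cv2.Rodrigues(s['rvec'])[0]; print(n,s['fx'],-R.T@s['tvec'],R[2])
print(manip.sense())
E
```

```text
pics
top 365.2909794530308 [0.44430942 0.05819094 0.92748159] [ 0.15065829  0.02719727 -0.98821171]
side 477.7886200862292 [0.53307222 1.07372394 0.71516208] [ 0.04417882 -0.82850183 -0.55824094]
{'t': 0.1, 'q': array([-1.28448002e+00,  5.28383069e-01,  1.43375180e+00, -7.40276853e-06,
        1.18138351e+00, -1.78474577e-01]), 'qd': array([ 0.00123806, -0.00176056, -0.00346663,  0.00041219, -0.00132292,
        0.00155118]), 'tau': array([-1.80542511e-04, -4.43305993e+01, -1.78586125e+01, -1.68026068e-04,
        3.85581516e-03, -1.28875308e-05]), 'tcp_pos': array([ 0.28000634, -0.55806703,  0.23043251]), 'tool_rot': array([-0.68805832, -0.16353384,  0.68813654, -0.16217438]), 'force': array([ 0.44362578, -0.41001239, -0.24109403]), 'ft_torque': array([-0.00031898, -0.02161855,  0.01390221]), 'finger_gap': 0.9978074736463901}
```

```bash
ls -la . pics | head -30
```

```text
.:
total 16
drwxr-xr-x  3 agent agent 4096 Dec  6 05:28 .
drwxr-xr-x 23 root  root  4096 Dec  6 05:28 ..
-rw-r--r--  1 agent agent  797 Dec  6 05:28 h.py
drwxr-xr-x  2 agent agent 4096 Dec  6 05:29 pics

pics:
total 2148
drwxr-xr-x 2 agent agent   4096 Dec  6 05:29 .
drwxr-xr-x 3 agent agent   4096 Dec  6 05:28 ..
-rw-r--r-- 1 agent agent 769768 Dec  6 05:29 side0.npz
-rw-r--r-- 1 agent agent 345535 Dec  6 05:29 side0.png
-rw-r--r-- 1 agent agent 769768 Dec  6 05:29 top0.npz
-rw-r--r-- 1 agent agent 302452 Dec  6 05:29 top0.png
```

View pics/top0.png

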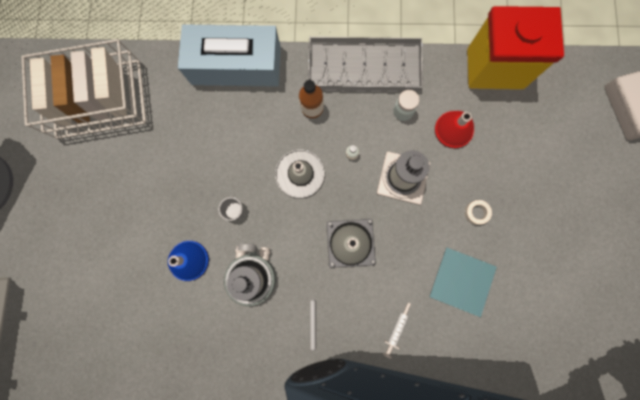

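View pics/side0.png

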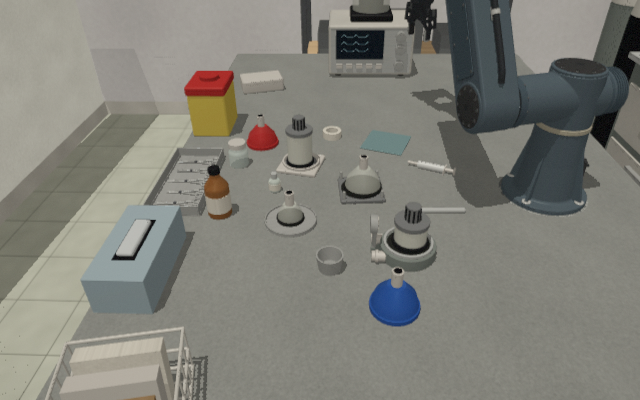

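Top view: the small canister is in the absorber head (249,280), gauge up at about (255,252). The large canister is on its stand (406,172), the small mask in the steel dish (300,172), the large clear mask on the pegged stand (351,242), and the mat at (463,282). Look-alikes for the large mask are blue (189,260) and red (454,128). I choose the clear one among the pegs. Now closer crops.

Run:
```python
from h import *
crop('top0.png','c1.png',210,130,450,320,3.3)
crop('side0.png','c2.png',250,100,450,280,3.3)
s=load('top0')
for n,u,v,z in[('head can knob',240,284,.13),('lc knob',415,160,.156),('sm stub',298,166,.083),('lm stub',352,243,.108),('mat',463,282,.004),('head',249,281,.03),('stand',403,177,.012),('dish',300,174,.005),('mstand',351,243,.012)]:
    print(n,ray(s,u,v,z).round(4))
```

```text
head can knob [0.3795 0.2507 0.13  ]
lc knob [ 0.6545 -0.1192  0.156 ]
sm stub [0.6536 0.1406 0.083 ]
lm stub [0.4743 0.011  0.108 ]
mat [ 0.3906 -0.2681  0.004 ]
head [0.3791 0.2534 0.03  ]
stand [ 0.6485 -0.1215  0.012 ]
dish [0.6518 0.1422 0.005 ]
mstand [0.4778 0.008  0.012 ]
```

View pics/c1.png

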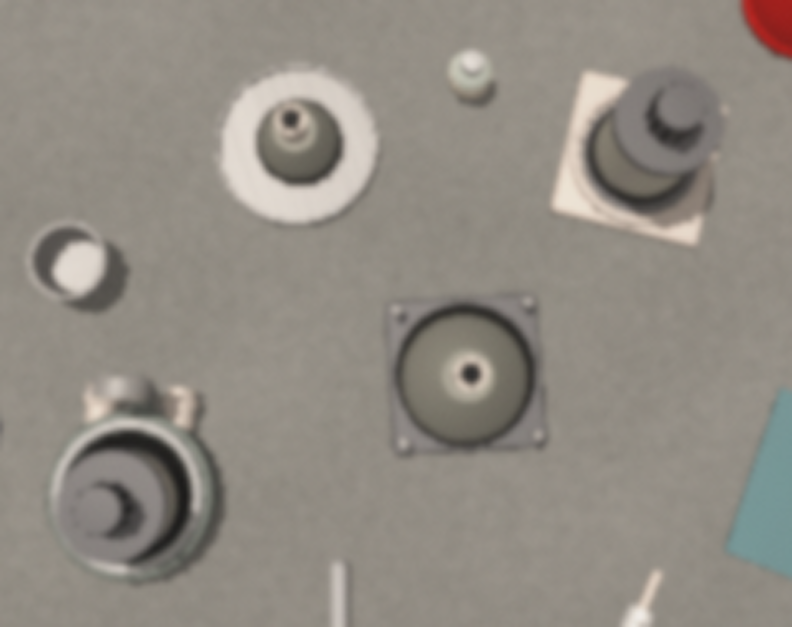

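View pics/c2.png

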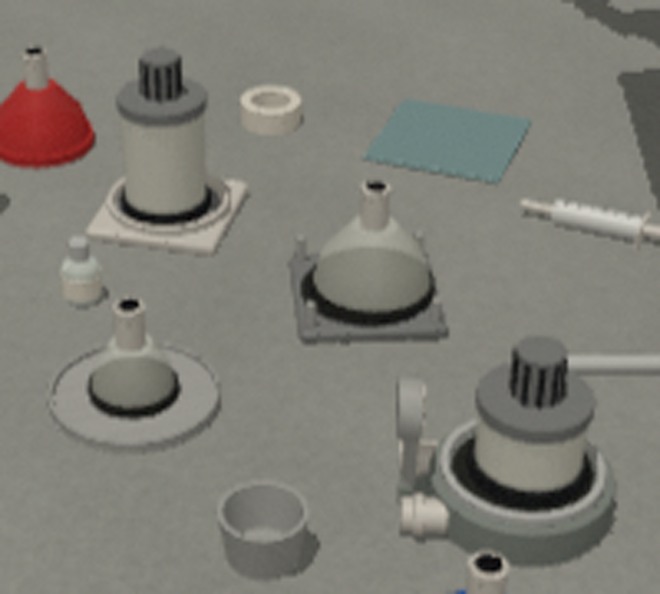

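```bash
cat > fit.py <<'E'
from h import *
from scipy.optimize import minimize
from scipy.ndimage import map_coordinates
def circ(c,z,r,n=72):
    a=np.linspace(0,2*np.pi,n,endpoint=False); return np.c_[c[0]+r*np.cos(a),c[1]+r*np.sin(a),np.full(n,z)]
def fit(s,c0,z,r,rng=0.012):
    """best xy: sharpest intensity step across projected circle r; grid search"""
    g=cv2.cvtColor(s['image'],cv2.COLOR_RGB2GRAY).astype(float); best=None
    P=np.array(c0)
    for step in (0.002,0.0005):
        best=None
        R=rng if step==0.002 else 0.002
        for dx in np.arange(-R,R+1e-9,step):
            for dy in np.arange(-R,R+1e-9,step):
                c=P+[dx,dy]
                a=proj(s,circ(c,z,r+.0025)); b=proj(s,circ(c,z,r-.0025))
                d=map_coordinates(g,[a[:,1],a[:,0]],order=1)-map_coordinates(g,[b[:,1],b[:,0]],order=1)
                sc=np.clip(np.abs(d),0,30).mean()
                if best is None or sc>best[0]: best=(sc,c)
        P=best[1]
    return best
E
python3 - <<'E'
from fit import *
T,S=load('top0'),load('side0')
H=(.379,.252);C=(.651,-.120);D=(.652,.1415);M=(.476,.009)
for n,c,z,r in[('head lip top out',H,.038,.055),('head base edge',H,.0,.062),('sc foot',H,.042,.04),('sc cap',H,.094,.038),('sc knob',H,.130,.016),
 ('stand lip',C,.020,.054),('lc foot',C,.024,.04),('lc cap',C,.120,.038),('lc knob',C,.156,.016),
 ('dish',D,.010,.064),('sm rim',D,.005,.034),('sm stub',D,.083,.011),
 ('lm rim',M,.012,.05),('lm rimtop',M,.024,.05),('lm stub',M,.108,.011)]:
    a=fit(T,c,z,r);b=fit(S,c,z,r)
    print('%-16s top %.1f %s  side %.1f %s'%(n,a[0],a[1].round(4),b[0],b[1].round(4)))
for n,s in(('t',T),('s',S)):
    im=cv2.resize(s['image'][:,:,::-1],None,fx=4,fy=4,interpolation=cv2.INTER_CUBIC)
    def dr(c,z,r,col):
        p=proj(s,circ(c,z,r)); cv2.polylines(im,[((p+.5)*4).astype(np.int32)],True,col,1)
    for z,r in((.038,.055),(.038,.049),(0,.062)): dr(H,z,r,(0,255,0))
    for z,r in((.042,.04),(.094,.038),(.130,.016)): dr(H,z,r,(0,0,255))
    for z,r in((.020,.054),): dr(C,z,r,(0,255,0))
    for z,r in((.024,.04),(.12,.038),(.156,.016)): dr(C,z,r,(0,0,255))
    dr(D,.01,.064,(0,255,0));
    for z,r in((.005,.034),(.083,.011)): dr(D,z,r,(0,0,255))
    for z,r in((.012,.05),(.108,.011)): dr(M,z,r,(0,0,255))
    for a in range(4):
        an=np.pi/4+a*np.pi/2
        dr((M[0]+.069*np.cos(an),M[1]+.069*np.sin(an)),.034,.004,(0,255,0))
    b=(215,130,440,310) if n=='t' else (260,110,450,280)
    cv2.imwrite('pics/ov_%s.png'%n,cv2.resize(im[b[1]*4:b[3]*4,b[0]*4:b[2]*4],(800,int(800*(b[3]-b[1])/(b[2]-b[0])))) if n=='t' else cv2.resize(im[b[1]*4:b[3]*4,b[0]*4:b[2]*4],(660,590)))
E
```

```text
head lip top out top 23.1 [0.38  0.248]  side 21.9 [0.3825 0.2565]
head base edge   top 23.8 [0.3775 0.25  ]  side 19.8 [0.378 0.25 ]
sc foot          top 23.1 [0.3765 0.2595]  side 20.9 [0.387 0.266]
sc cap           top 24.1 [0.3805 0.2485]  side 20.8 [0.3805 0.265 ]
sc knob          top 20.8 [0.375 0.238]  side 21.5 [0.3775 0.2545]
stand lip        top 18.0 [ 0.6585 -0.118 ]  side 17.7 [ 0.647 -0.132]
lc foot          top 21.8 [ 0.6485 -0.112 ]  side 21.0 [ 0.649 -0.106]
lc cap           top 16.5 [ 0.652 -0.122]  side 14.8 [ 0.65   -0.1195]
lc knob          top 20.1 [ 0.637 -0.118]  side 16.7 [ 0.648 -0.117]
dish             top 22.8 [0.652  0.1435]  side 17.5 [0.651 0.145]
sm rim           top 30.0 [0.6575 0.141 ]  side 25.4 [0.6555 0.129 ]
sm stub          top 25.7 [0.66  0.144]  side 24.2 [0.652  0.1415]
lm rim           top 26.9 [0.471  0.0085]  side 19.3 [0.479 0.013]
lm rimtop        top 26.6 [0.4725 0.012 ]  side 21.7 [0.4715 0.011 ]
lm stub          top 27.8 [0.474  0.0035]  side 25.1 [0.475 0.009]
```

View pics/ov_t.png

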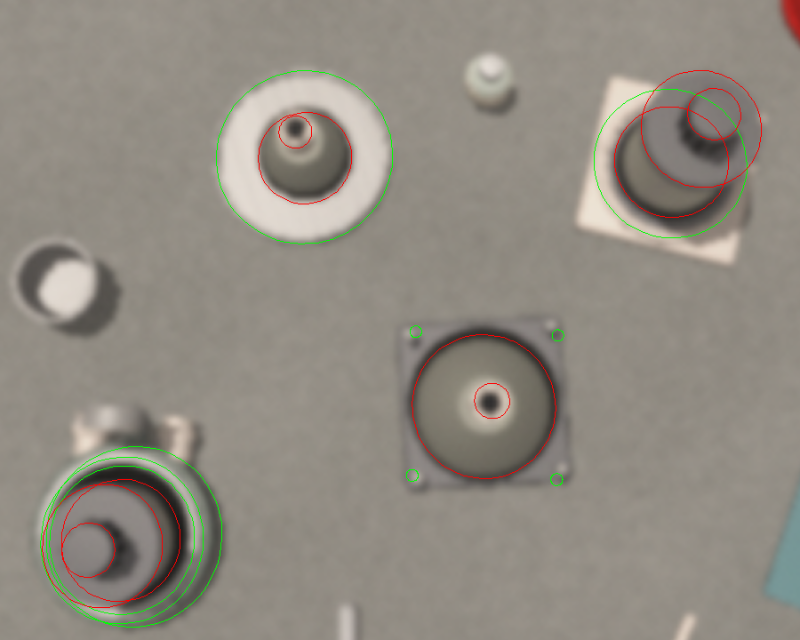

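View pics/ov_s.png

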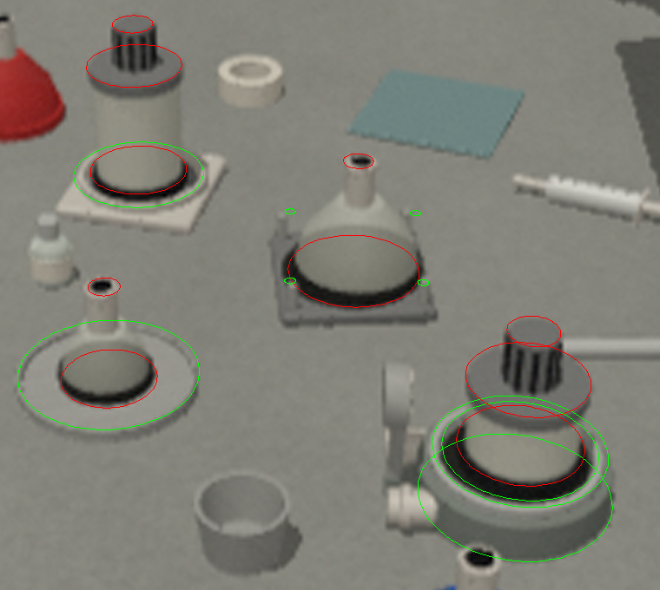

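Run:
```python
from h import *
T,S=load('top0'),load('side0')
for n,s,u,v,z in[('stand plate',T,404.2,177.6,.012),('stand plate',S,300.8,163.2,.012),('mstand',T,351.7,243.5,.012),('mat',S,385.8,142.4,.004),('mat',T,463,282,.004)]:
    print(n,ray(s,u,v,z).round(4))
b={'head':(T,225,240,285,310),'can':(T,372,145,432,210),'mstand':(T,322,212,382,275),'mat':(T,425,242,500,322),'dish':(T,270,142,330,202)}
tiles=[]
for k,(s,a,c,d,e) in b.items():
    im=s['image'][c:e,a:d,::-1]; tiles.append(cv2.resize(im,(390,290) if 0 else (400,int(400*(e-c)/(d-a))),interpolation=cv2.INTER_CUBIC)[:420]); print(k,a,c,400/(d-a))
h=max(t.shape[0] for t in tiles); tiles=[cv2.copyMakeBorder(t,0,h-t.shape[0],0,0,cv2.BORDER_CONSTANT) for t in tiles]
cv2.imwrite('pics/z1.png',np.hstack(tiles[:2])); cv2.imwrite('pics/z2.png',np.hstack(tiles[2:4]))
```

```text
stand plate [ 0.647  -0.1245  0.012 ]
stand plate [ 0.6468 -0.113   0.012 ]
mstand [0.4766 0.0062 0.012 ]
mat [ 0.3913 -0.2601  0.004 ]
mat [ 0.3906 -0.2681  0.004 ]
head 225 240 6.666666666666667
can 372 145 6.666666666666667
mstand 322 212 6.666666666666667
mat 425 242 5.333333333333333
dish 270 142 6.666666666666667
```

View pics/z1.png

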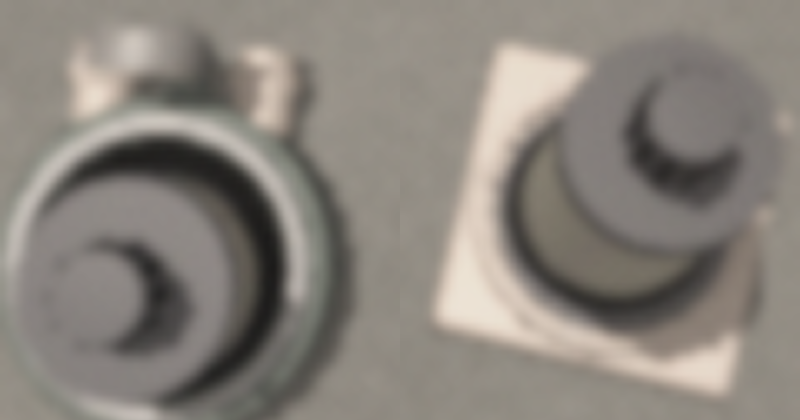

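View pics/z2.png

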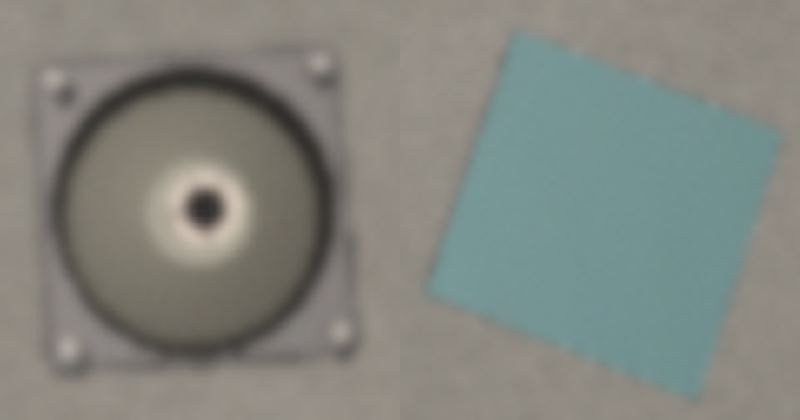

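```bash
cat > ov.py <<'E'
from fit import *
def tile(s,box,items,k=6.667):
    a,c,d,e=box
    im=cv2.resize(s['image'][c:e,a:d,::-1],None,fx=k,fy=k,interpolation=cv2.INTER_CUBIC)
    for ctr,z,r,col in items:
        p=(proj(s,circ(ctr,z,r))-[a,c]+.5)*k-.5
        cv2.polylines(im,[p.round().astype(np.int32)],True,col,1)
    return im
def stack(ts,fn):
    h=max(t.shape[0] for t in ts); im=np.hstack([cv2.copyMakeBorder(t,0,h-t.shape[0],0,0,cv2.BORDER_CONSTANT) for t in ts])
    f=min(1,800/im.shape[1],600/im.shape[0]); cv2.imwrite('pics/'+fn,cv2.resize(im,None,fx=f,fy=f,interpolation=cv2.INTER_AREA))
G=(0,255,0);Rd=(0,0,255);B=(255,0,0)
E
python3 - <<'E'
from ov import *
T,S=load('top0'),load('side0')
for n,u,v,z in[('head',247.8,278.3,.038),('pegs',350.9,242.6,.034),('lm',350.5,243.4,.018),('mat',463.3,281.6,.004)]: print(n,ray(T,u,v,z).round(4))
H=(.380,.252);C=(.648,-.1235);D=(.652,.1415);M=(.4755,.0085)
its={'H':[(H,.038,.055,G),(H,.038,.049,G),(H,.03,.062,G),(H,.094,.038,Rd),(H,.130,.016,Rd)],
'C':[(C,.02,.054,G),(C,.02,.049,G),(C,.024,.04,Rd),(C,.12,.038,Rd),(C,.156,.016,Rd)],
'D':[(D,.01,.064,G),(D,.015,.034,Rd),(D,.083,.011,Rd)],
'M':[(M,.024,.05,Rd),(M,.108,.011,Rd)]+[((M[0]+.069*np.cos(a),M[1]+.069*np.sin(a)),.034,.004,G) for a in np.deg2rad(np.array([47,137,227,317]))]}
stack([tile(T,(222,245,282,310),its['H']),tile(T,(375,145,435,210),its['C'])],'o1.png')
stack([tile(T,(270,142,330,207),its['D']),tile(T,(322,212,382,277),its['M'])],'o2.png')
E
```

```text
head [0.3859 0.2549 0.038 ]
pegs [0.4779 0.0095 0.034 ]
lm [0.4765 0.0095 0.018 ]
mat [ 0.3916 -0.2688  0.004 ]
```

View pics/o1.png

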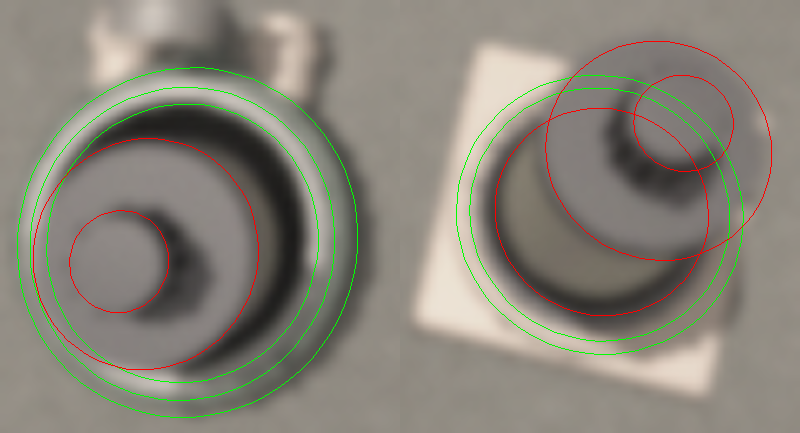

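View pics/o2.png

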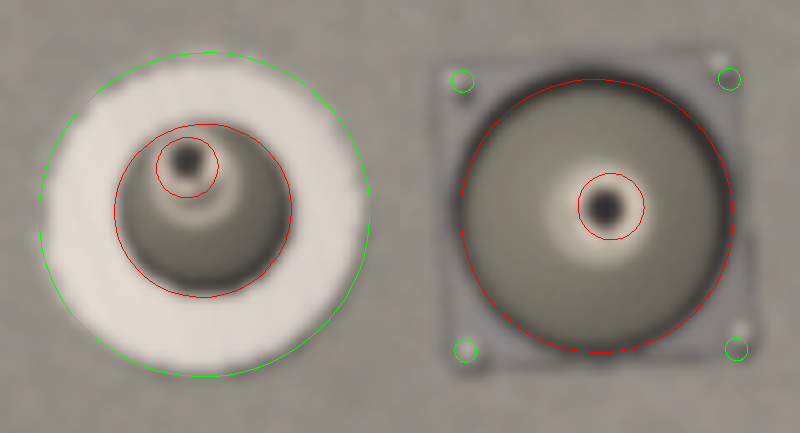

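```bash
cat > nav.py <<'E'
from h import *
from scipy.spatial.transform import Rotation as Ro
def st(): return manip.sense()
def to(*pts,ref=None,yaw=None):
    """tool-axis shifts (units of 25mm) from current measured (or ref) pose to world points; all from same start"""
    s=st(); R=Ro.from_quat(s['tool_rot']).as_matrix(); p0=np.array(ref if ref is not None else s['tcp_pos'])
    for p in pts: print(p,'->',(R.T@(np.array(p)-p0)/.025).round(2))
E
python3 - <<'E'
from nav import *
s=st(); R=Ro.from_quat(s['tool_rot']).as_matrix(); print(R.round(4),s['tcp_pos'],s['t'])
T=load('top0'); print(ray(T,255,252,.09),ray(T,189,262,0.01),ray(T,454,132,.01),ray(T,353,152,.02), ray(T,231,211,.02))
to((.38,.252,.27))
E
```

```text
[[-6.000e-04  4.482e-01 -8.939e-01]
 [ 1.800e-03 -8.939e-01 -4.482e-01]
 [-1.000e+00 -1.900e-03 -3.000e-04]] [ 0.28000634 -0.55806703  0.23043251] 0.1
[0.44846122 0.23041001 0.09      ] [0.41947169 0.41101299 0.01      ] [ 0.77130742 -0.25401639  0.01      ] [0.70913933 0.0071484  0.02      ] [0.54914935 0.3112206  0.02      ]
(0.38, 0.252, 0.27) -> [ -1.53 -27.18 -18.1 ]
```

Call:
carry_out(
  commands=[
    [[-0.3, -0.8, -1.5, 1.0, 0, 0, 85], [-0.7, -1.9, -3.5, 2.3, 0, 0, 85], [-1.1, -3.0, -5.5, 3.7, 0, 0, 85], [-1.5, -4.0, -7.5, 5.0, 0, 0, 85], [-1.6, -4.8, -9.0, 5.32, 0, 0, 85]],
  ],
  force=40,
)

```text
t: 0.6
tcp_pos: [0.4196, -0.3613, 0.2702]
tool_rot: [0.707, -0.001, -0.707, -0.001]
force: [0.3, -0.2, -0.4]
finger_gap: 0.994
```

Run:
```python
from nav import *
s=st(); R=Ro.from_quat(s['tool_rot']).as_matrix(); print(R.round(4),s['tcp_pos'],s['t'],s['q'].round(2))
to((.48,.0,.26),(.38,.252,.2))
```

```text
[[ 4.0e-04 -2.7e-03 -1.0e+00]
 [-3.0e-04 -1.0e+00  2.7e-03]
 [-1.0e+00  3.0e-04 -4.0e-04]] [ 0.41959757 -0.36125308  0.27019492] 0.6 [-0.91  0.39  1.57  0.    1.19  0.66]
(0.48, 0.0, 0.26) -> [  0.4  -14.46  -2.38]
(0.38, 0.252, 0.2) -> [  2.8  -24.53   1.65]
```

Call:
carry_out(
  commands=[
    [[0, -2, -0.6, 0, 0, 0, 85], [0, -4, -1.2, 0, 0, 0, 85], [0, -6, -1.6, 0, 0, 0, 85], [0, -8, -1.8, 0, 0, 0, 85], [0, -10, -1.9, 0, 0, 0, 85]],
  ],
)

```text
t: 1.1
tcp_pos: [0.4658, -0.1164, 0.2696]
tool_rot: [-0.707, -0.0, 0.707, -0.0]
force: [0.8, 0.1, 0.3]
finger_gap: 0.995
```

Call:
carry_out(
  commands=[
    [[0, -2, 0, 0, 0, 0, 85], [0, -4, 0.4, 0, 0, 0, 85], [0, -6, 0.9, 0, 0, 0, 85], [0.2, -8, 1.7, 0, 0, 0, 85], [0.6, -10, 2.5, 0, 0, 0, 85]],
  ],
)

```text
t: 1.6
tcp_pos: [0.4068, 0.123, 0.257]
tool_rot: [0.708, 0.0, -0.707, 0.0]
force: [1.0, 0.9, -0.6]
finger_gap: 0.998
```

Run:
```python
from nav import *
to((.38,.252,.2),(.381,.2525,.099))
```

```text
(0.38, 0.252, 0.2) -> [ 2.28 -5.16  1.07]
(0.381, 0.2525, 0.099) -> [ 6.32 -5.18  1.04]
```

Call:
carry_out(
  commands=[
    [[0.4, -1.6, 0.3, 0, 0, 0, 85], [1.0, -3.2, 0.6, 0, 0, 0, 85], [1.8, -4.5, 0.9, 0, 0, 0, 85], [2.2, -4.85, 0.9, 0, 0, 0, 85], [2.2, -4.85, 0.9, 0, 0, 0, 85]],
  ],
)

```text
t: 2.1
tcp_pos: [0.3836, 0.2429, 0.2004]
tool_rot: [-0.706, -0.001, 0.708, -0.002]
force: [-0.1, -0.0, -0.3]
finger_gap: 0.995
```

Run:
```python
from nav import *
from ov import *
print(st()['tcp_pos'])
T=snap('top','top1.png');S=snap('side','side1.png')
p=st()['tcp_pos']
H=(.380,.2525)
cv2.imwrite('pics/v1.png',np.hstack([tile(T,(215,220,285,310),[(H,.03,.062,G)],5),tile(S,(360,160,450,270),[(H,.094,.038,Rd),(H,.13,.016,Rd),(p[:2],p[2],.003,G)],4)[:450]]))
to((.38,.2525,.099))
```

```text
[0.38358376 0.24293904 0.2004037 ]Traceback (most recent call last):
  File "<stdin>", line 7, in <module>
    return _nx.concatenate(arrs, 1, dtype=dtype, casting=casting)
           ~~~~~~~~~~~~~~~^^^^^^^^^^^^^^^^^^^^^^^^^^^^^^^^^^^^^^^
ValueError: all the input array dimensions except for the concatenation axis must match exactly, but along dimension 0, the array at index 0 has size 450 and the array at index 1 has size 440
```

Run:
```python
from nav import *
from ov import *
T=load('top1');S=load('side1')
p=st()['tcp_pos'];print(p)
H=(.380,.2525)
stack([tile(T,(215,220,285,310),[(H,.03,.062,G)],5),tile(S,(360,160,450,270),[(H,.094,.038,Rd),(H,.13,.016,Rd),(p[:2],p[2],.003,G)],4)],'v1.png')
to((.38,.2525,.099))
```

```text
[0.38511861 0.24182599 0.20180845]
(0.38, 0.2525, 0.099) -> [ 4.11 -0.43  0.2 ]
```

View pics/v1.png

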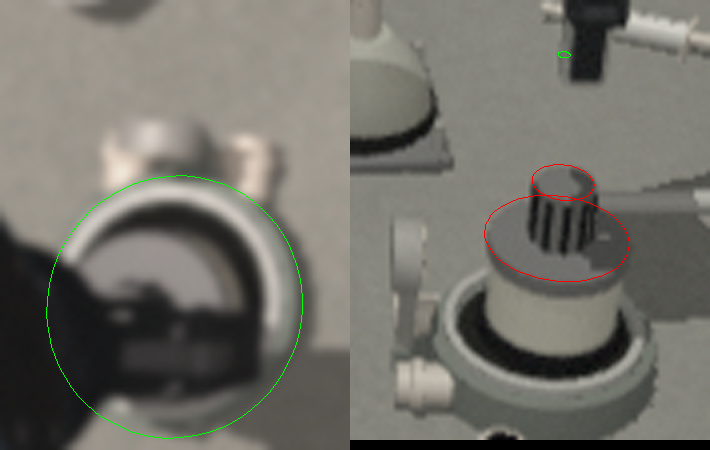

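Run:
```python
from nav import *
S=load('side1');p=np.array([.3837,.2427,.2005])
for y in(.043,.057):
  for x in (-.011,0,.011):
    q=proj(S,[p+[x,y,.013]])[0]; print(y,x,q,(q-[360,160]+.5)*4+[350,0])
T=load('top1')
```

```text
0.043 -0.011 [422.79161355 180.07646394] [603.1664542   82.30585576]
0.043 0 [417.06943063 180.00171185] [580.2777225   82.00684741]
0.043 0.011 [411.35324846 179.92703816] [557.41299382  81.70815263]
0.057 -0.011 [423.78668652 184.02023486] [607.14674609  98.08093945]
0.057 0 [417.99141607 183.9424397 ] [583.96566427  97.76975878]
0.057 0.011 [412.20230003 183.86472715] [560.80920014  97.45890858]
```

Call:
carry_out(
  commands=[
    [[0.5, -0.4, 0.13, 0, 0, 0, 85], [1.5, -0.4, 0.13, 0, 0, 0, 85], [2.6, -0.4, 0.13, 0, 0, 0, 85], [3.5, -0.4, 0.13, 0, 0, 0, 85], [4.0, -0.4, 0.13, 0, 0, 0, 85]],
  ],
)

```text
t: 2.7
tcp_pos: [0.3823, 0.2509, 0.1012]
tool_rot: [-0.707, 0.001, 0.707, 0.001]
force: [-0.3, -0.5, 0.2]
finger_gap: 0.998
```

Call:
carry_out(
  commands=[
    [[0, 0, 0, 0, 0, 0, 60], [0, 0, 0, 0, 0, 0, 45], [0, 0, 0, 0, 0, 0, 36], [0, 0, 0, 0, 0, 0, 32], [0, 0, 0, 0, 0, 0, 28]],
  ],
)

```text
t: 3.2
tcp_pos: [0.3825, 0.2528, 0.1029]
tool_rot: [0.708, 0.001, -0.706, -0.0]
force: [-0.2, 0.8, 6.2]
finger_gap: 0.362
```

Run:
```python
from nav import *
from ov import *
s=st();print(s['tcp_pos'],s['finger_gap']*85.4)
T=snap('top','top2.png');S=snap('side','side2.png')
H=(.380,.2525)
stack([tile(T,(215,220,285,310),[(H,.03,.062,G)],5),tile(S,(360,160,450,270),[(H,.094,.038,Rd)],4)],'v2.png')
```

```text
[0.38246491 0.25284284 0.10293991] 30.943717343925506
```

View pics/v2.png

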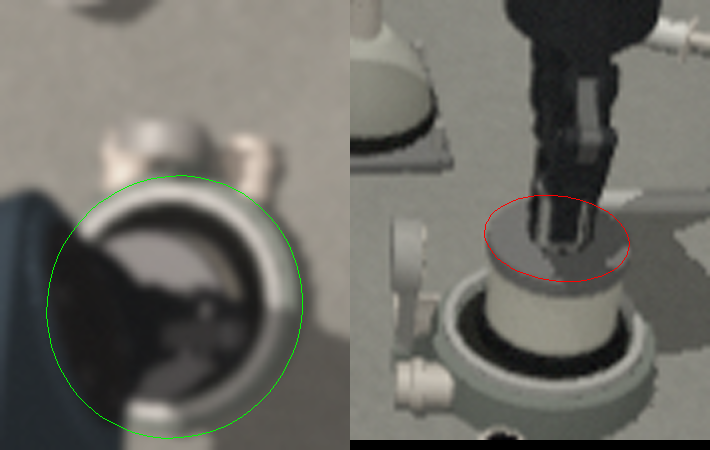

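Call:
carry_out(
  commands=[
    [[0, 0, 0, 0, 0, 0, 22], [-0.2, 0, 0, 0, 0, 0, 22], [-0.7, 0, 0, 0, 0, 0, 22], [-1.5, 0, 0, 0, 0, 0, 22], [-2.5, 0, 0, 0, 0, 0, 22]],
  ],
  force=50,
)

```text
t: 3.8
tcp_pos: [0.3801, 0.252, 0.1642]
tool_rot: [-0.706, 0.0, 0.708, -0.001]
force: [0.4, -0.3, -2.5]
finger_gap: 0.361
```

Call:
carry_out(
  commands=[
    [[-1.0, 0, 0, 0, 0, 0, 22], [-2.2, 0, 0, 0, 0, 0, 22], [-3.2, 0, -0.5, 0, 0, 0, 22], [-3.8, 1, -1.2, 0, 0, 0, 22], [-4, 2.2, -1.9, 0, 0, 0, 22]],
  ],
)

```text
t: 4.3
tcp_pos: [0.4297, 0.1978, 0.2662]
tool_rot: [0.708, 0.002, -0.706, 0.001]
force: [1.3, 0.3, -2.5]
finger_gap: 0.36
```

Run:
```python
from nav import *
from ov import *
s=st();print(s['tcp_pos'],s['finger_gap']*85.4,s['force'])
T=snap('top','top3.png');S=snap('side','side3.png')
stack([tile(S,(300,100,450,270),[],4)],'v3.png')
to((.45,-.02,.26),(.391,-.267,.2))
```

```text
[0.42974601 0.19783388 0.26623726] 30.737396381012356 [ 1.31175054  0.32965087 -2.50880746]
(0.45, -0.02, 0.26) -> [ 0.23  8.6  -0.76]
(0.391, -0.267, 0.2) -> [ 2.63 18.48  1.58]
```

View pics/v3.png

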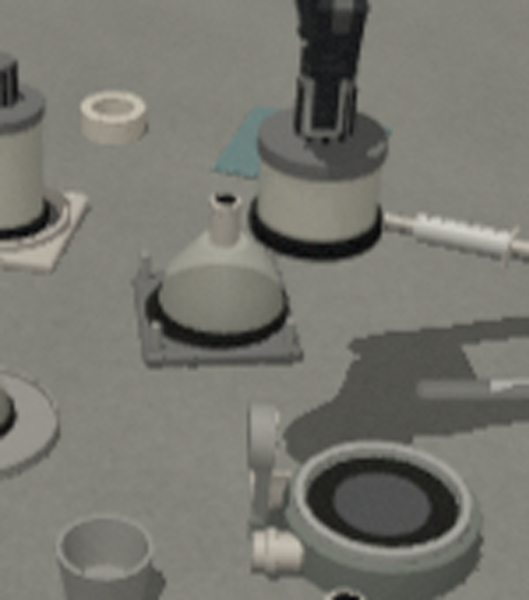

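Call:
carry_out(
  commands=[
    [[0, 1.4, -0.4, 0, 0, 0, 22], [0, 3.2, -0.7, 0, 0, 0, 22], [0, 5.1, -0.9, 0, 0, 0, 22], [0, 7.0, -0.9, 0, 0, 0, 22], [0, 8.9, -0.9, 0, 0, 0, 22]],
  ],
)

```text
t: 4.9
tcp_pos: [0.4504, -0.0259, 0.2638]
tool_rot: [-0.706, -0.001, 0.708, -0.0]
force: [0.3, 0.1, -3.1]
finger_gap: 0.357
```

Call:
carry_out(
  commands=[
    [[0, 1.9, 0.1, 0, 0, 0, 22], [0, 3.8, 0.4, 0, 0, 0, 22], [0.2, 5.7, 1, 0, 0, 0, 22], [0.5, 7.3, 1.6, 0, 0, 0, 22], [1.0, 8.5, 2.0, 0, 0, 0, 22]],
  ],
)

```text
t: 5.4
tcp_pos: [0.4006, -0.2393, 0.2391]
tool_rot: [0.707, -0.001, -0.707, -0.0]
force: [0.3, -0.2, -2.7]
finger_gap: 0.358
```

Run:
```python
from nav import *
from ov import *
s=st();print(s['tcp_pos'],s['finger_gap']*85.4,s['force'],s['t'])
to((.391,-.268,.12),(.391,-.268,.078))
T=load('top3')
H=(.380,.2525)
stack([tile(T,(222,245,282,310),[(H,.038,.055,G),(H,.038,.049,G),(H,.03,.062,Rd),(H,0,.062,Rd)],10)],'v4.png')
```

```text
[ 0.40063866 -0.23930842  0.23912168] 30.594923733234282 [ 0.3081519  -0.21407494 -2.69093229] 5.4
(0.391, -0.268, 0.12) -> [4.77 1.15 0.38]
(0.391, -0.268, 0.078) -> [6.45 1.15 0.38]
```

View pics/v4.png

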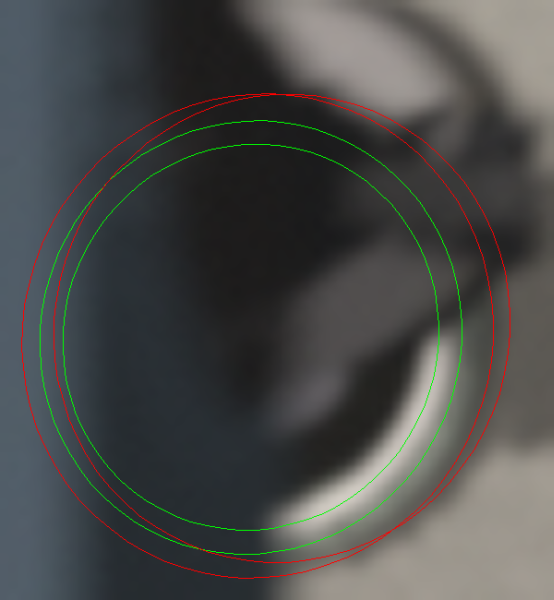

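Run:
```python
from nav import *
from ov import *
T=snap('top','top4.png');S=snap('side','side4.png')
H=(.383,.2545)
stack([tile(T,(222,245,282,310),[(H,.038,.055,G),(H,.038,.049,G),(H,0,.062,Rd),(H,.03,.062,Rd)],7),tile(S,(370,180,445,270),[(H,.038,.055,G),(H,.038,.049,G),(H,0,.062,Rd)],5)],'v5.png')
```

```text
(no output)
```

View pics/v5.png

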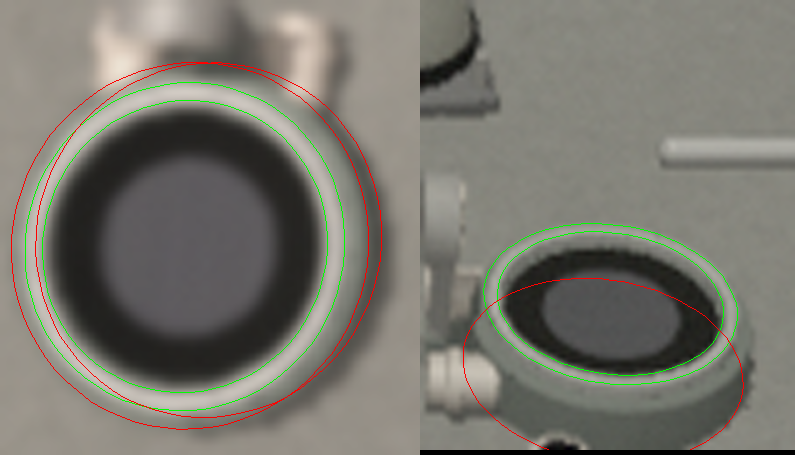

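Call:
carry_out(
  commands=[
    [[0.3, 0.3, 0.1, 0, 0, 0, 22], [1.0, 0.7, 0.2, 0, 0, 0, 22], [2.2, 0.95, 0.3, 0, 0, 0, 22], [3.4, 0.95, 0.3, 0, 0, 0, 22], [4.4, 0.95, 0.3, 0, 0, 0, 22]],
  ],
)

```text
t: 6.0
tcp_pos: [0.3942, -0.2597, 0.1279]
tool_rot: [-0.707, -0.001, 0.707, -0.0]
force: [-0.0, -0.5, -3.3]
finger_gap: 0.355
```

Run:
```python
from nav import *
from ov import *
s=st();print(s['tcp_pos'],s['finger_gap']*85.4,s['force'],s['t'])
T=snap('top','top5.png');S=snap('side','side5.png')
stack([tile(T,(420,230,505,330),[],5),tile(S,(340,70,430,170),[],4)],'v6.png')
```

```text
[ 0.39415314 -0.25973613  0.12789898] 30.329978422450843 [-0.03912172 -0.47779233 -3.30576546] 6.0
```

View pics/v6.png

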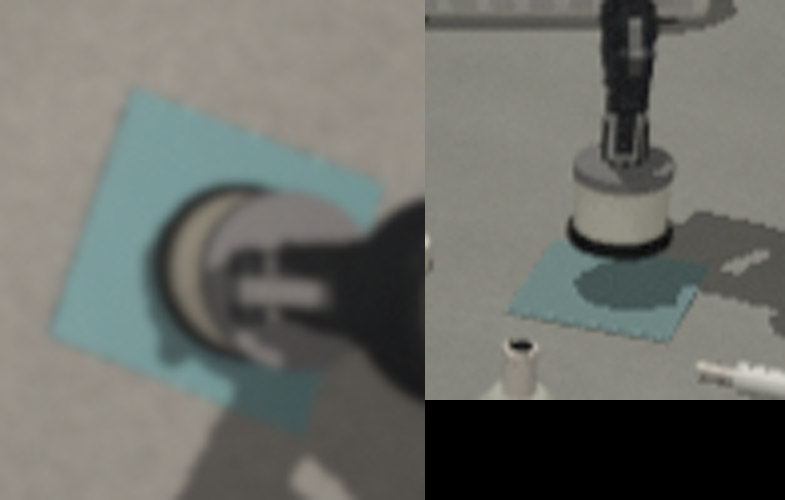

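Call:
carry_out(
  commands=[
    [[0.4, 0.2, 0.1, 0, 0, 0, 22], [0.9, 0.25, 0.1, 0, 0, 0, 22], [1.4, 0.25, 0.1, 0, 0, 0, 22], [1.7, 0.25, 0.1, 0, 0, 0, 22], [1.85, 0.25, 0.1, 0, 0, 0, 22]],
  ],
)

```text
t: 6.6
tcp_pos: [0.3921, -0.2678, 0.0831]
tool_rot: [0.707, 0.0, -0.707, 0.001]
force: [-0.5, -0.1, -2.8]
finger_gap: 0.357
```

Call:
carry_out(
  commands=[
    [[0.04, 0, 0, 0, 0, 0, 22], [0.08, 0, 0, 0, 0, 0, 22], [0.12, 0, 0, 0, 0, 0, 22], [0.15, 0, 0, 0, 0, 0, 22], [0.15, 0, 0, 0, 0, 0, 22]],
  ],
)

```text
t: 7.1
tcp_pos: [0.3918, -0.2676, 0.0794]
tool_rot: [0.707, 0.0, -0.707, 0.0]
force: [0.9, -0.3, -2.3]
finger_gap: 0.36
```

Call:
carry_out(
  commands=[
    [[0.04, 0, 0, 0, 0, 0, 22], [0.07, 0, 0, 0, 0, 0, 22], [0.1, 0, 0, 0, 0, 0, 22], [0.12, 0, 0, 0, 0, 0, 22], [0.12, 0, 0, 0, 0, 0, 22]],
  ],
)

```text
t: 7.6
tcp_pos: [0.3916, -0.2675, 0.077]
tool_rot: [-0.707, -0.0, 0.707, -0.0]
force: [-1.3, 1.2, 5.3]
finger_gap: 0.355
```

Call:
carry_out(
  commands=[
    [[0, 0, 0, 0, 0, 0, 32], [0, 0, 0, 0, 0, 0, 40], [0, 0, 0, 0, 0, 0, 50], [0, 0, 0, 0, 0, 0, 60], [-0.1, 0, 0, 0, 0, 0, 60]],
  ],
)

```text
t: 8.1
tcp_pos: [0.3917, -0.2674, 0.0786]
tool_rot: [-0.707, -0.0, 0.707, -0.0]
force: [-0.1, -0.3, 0.3]
finger_gap: 0.701
```

Call:
carry_out(
  commands=[
    [[-0.8, 0, 0, 0, 0, 0, 60], [-2.0, 0, 0, 0, 0, 0, 60], [-3.8, 0, 0, 0, 0, 0, 60], [-5.6, 0, 0, 0, 0, 0, 60], [-7.0, -0.8, -1.0, 0, 0, 0, 70]],
  ],
)

```text
t: 8.6
tcp_pos: [0.4159, -0.2492, 0.2565]
tool_rot: [0.707, -0.002, -0.707, -0.0]
force: [1.7, -0.8, -1.3]
finger_gap: 0.819
```

Run:
```python
from nav import *
from ov import *
s=st();print(s['tcp_pos'],s['finger_gap']*85.4,s['force'],s['t'])
T=snap('top','top6.png');S=snap('side','side6.png')
M=(.391,-.267)
its=[(M,.004,.04,G),(M,.068,.038,Rd),(M,.104,.016,Rd)]
stack([tile(T,(420,230,505,330),its,5),tile(S,(340,70,430,170),its,4)],'v7.png')
to((.648,-.1235,.25),(.648,-.1235,.2),(.648,-.1235,.126))
```

```text
[ 0.41589234 -0.2491871   0.2564664 ] 69.93966146641826 [ 1.68822421 -0.81962608 -1.31045972] 8.6
(0.648, -0.1235, 0.25) -> [ 0.42 -4.98 -9.09]
(0.648, -0.1235, 0.2) -> [ 2.42 -5.   -9.07]
(0.648, -0.1235, 0.126) -> [ 5.38 -5.02 -9.04]
```

View pics/v7.png

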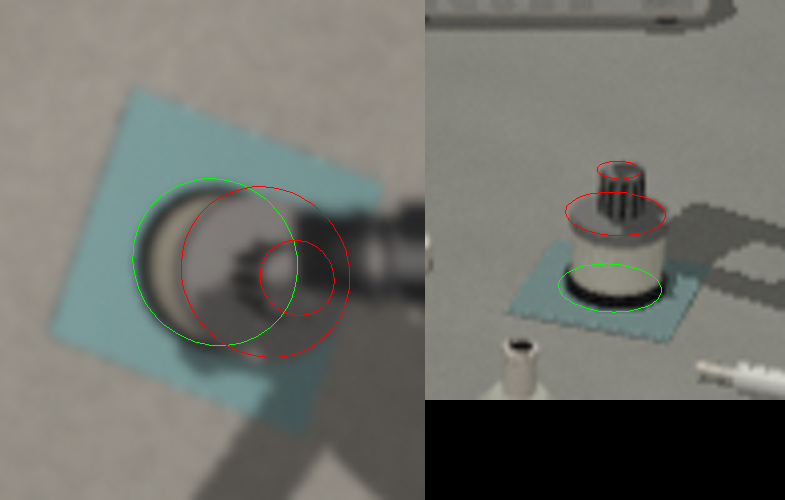

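Call:
carry_out(
  commands=[
    [[0, -0.8, -1.5, 0, 0, 0, 85], [0, -1.7, -3.2, 0, 0, 0, 85], [0, -2.7, -5.0, 0, 0, 0, 85], [0, -3.7, -6.8, 0, 0, 0, 85], [0, -4.5, -8.2, 0, 0, 0, 85]],
  ],
)

```text
t: 9.2
tcp_pos: [0.6228, -0.1335, 0.2523]
tool_rot: [-0.706, -0.001, 0.708, -0.0]
force: [0.4, -1.0, -0.7]
finger_gap: 0.998
```

Run:
```python
from nav import *
from ov import *
s=st();print(s['tcp_pos'],s['t'])
T=snap('top','top7.png');S=snap('side','side7.png')
M=(.389,-.2715)
its=[(M,.016,.04,G),(M,.068,.038,Rd),(M,.104,.016,Rd)]
stack([tile(T,(420,230,505,330),its,5),tile(S,(340,70,430,170),its,4)],'v8.png')
to((.648,-.1225,.2),(.648,-.1225,.126))
```

```text
[ 0.62283471 -0.13348791  0.25234592] 9.2
(0.648, -0.1225, 0.2) -> [ 2.08 -0.37 -0.91]
(0.648, -0.1225, 0.126) -> [ 5.04 -0.37 -0.91]
```

View pics/v8.png

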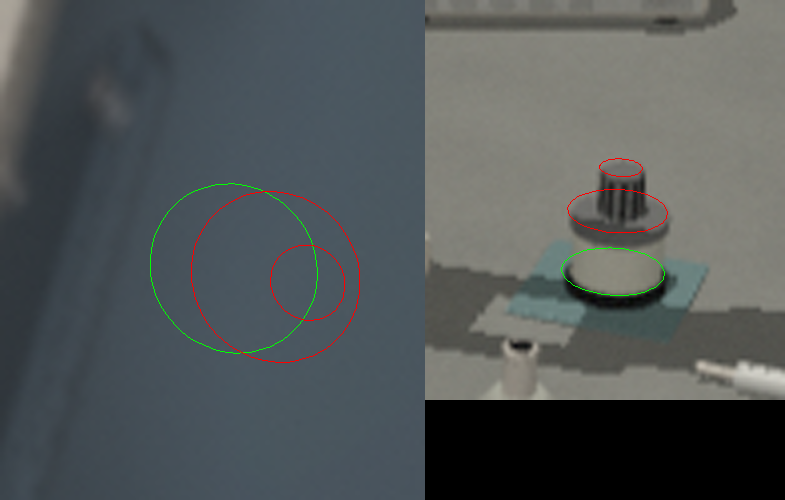

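Call:
carry_out(
  commands=[
    [[0.3, -0.3, -0.6, 0, 0, 0, 85], [1.0, -0.6, -1.13, 0, 0, 0, 85], [2.0, -0.6, -1.13, 0, 0, 0, 85], [3.2, -0.6, -1.13, 0, 0, 0, 85], [3.2, -0.6, -1.13, 0, 0, 0, 85]],
  ],
)

```text
t: 9.8
tcp_pos: [0.6457, -0.1192, 0.1682]
tool_rot: [-0.703, -0.001, 0.711, 0.002]
force: [-1.2, 0.3, -0.3]
finger_gap: 0.997
```

Run:
```python
from nav import *
from ov import *
s=st();print(s['tcp_pos'],s['t'])
T=snap('top','top8.png');S=snap('side','side8.png')
p=s['tcp_pos']
stack([tile(T,(370,130,450,210),[(p[:2],.156,.016,Rd)],5),tile(S,(260,60,350,180),[((.648,-.1235),.156,.016,Rd),((p[0],p[1]+.043),p[2]+.013,.011,G)],4)],'v9.png')
```

```text
[ 0.64568732 -0.11919574  0.1681752 ] 9.8
```

View pics/v9.png

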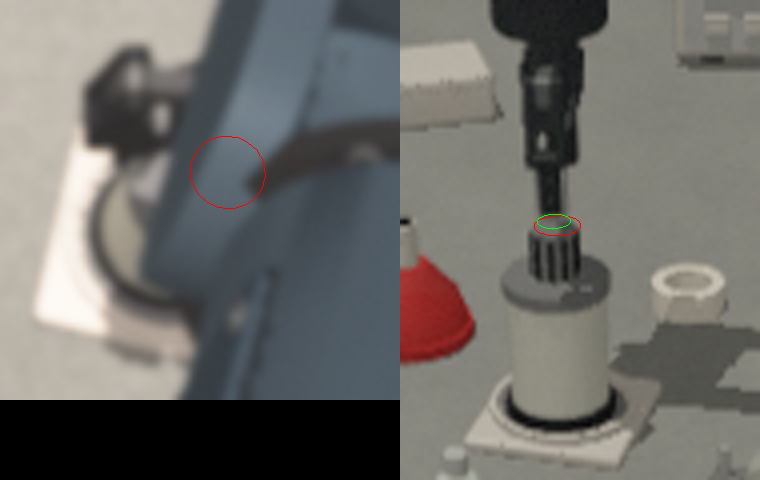

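Call:
carry_out(
  commands=[
    [[0.4, 0, 0, 0, 0, 0, 85], [0.9, 0, 0, 0, 0, 0, 85], [1.4, 0, 0, 0, 0, 0, 85], [1.65, 0, 0, 0, 0, 0, 85], [1.65, 0, 0, 0, 0, 0, 70]],
  ],
)

```text
t: 10.4
tcp_pos: [0.649, -0.1195, 0.1309]
tool_rot: [-0.706, -0.001, 0.708, 0.0]
force: [0.2, 0.1, 0.6]
finger_gap: 0.853
```

Call:
carry_out(
  commands=[
    [[0, 0, 0, 0, 0, 0, 50], [0, 0, 0, 0, 0, 0, 40], [0, 0, 0, 0, 0, 0, 32], [0, 0, 0, 0, 0, 0, 26], [0, 0, 0, 0, 0, 0, 22]],
  ],
)

```text
t: 10.9
tcp_pos: [0.6505, -0.1207, 0.1334]
tool_rot: [0.708, -0.0, -0.706, 0.001]
force: [-1.4, -1.4, 2.9]
finger_gap: 0.355
```

Run:
```python
from nav import *
from ov import *
s=st();print(s['tcp_pos'],s['t'],s['finger_gap'],s['tool_rot'])
S=snap('side','side9.png')
C=(.648,-.119)
stack([tile(S,(260,60,350,180),[(C,.12,.038,Rd)],5)],'v10.png')
```

```text
[ 0.65052339 -0.12066107  0.13342022] 10.9 0.3545498318897125 [ 7.07714665e-01 -3.10023165e-04 -7.06497926e-01  7.33634680e-04]
```

View pics/v10.png

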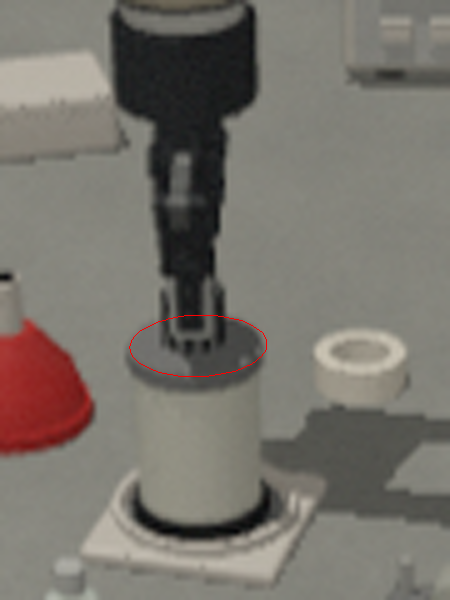

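Call:
carry_out(
  commands=[
    [[0, 0, 0, 0, 0, 0, 22], [-0.2, 0, 0, 0, 0, 0, 22], [-0.7, 0, 0, 0, 0, 0, 22], [-1.5, 0, 0, 0, 0, 0, 22], [-2.5, 0, 0, 0, 0, 0, 22]],
  ],
  force=60,
)

```text
t: 11.45
tcp_pos: [0.6483, -0.1187, 0.1939]
tool_rot: [-0.705, -0.001, 0.709, 0.001]
force: [0.4, -0.3, -5.0]
finger_gap: 0.352
```

Call:
carry_out(
  commands=[
    [[-1.2, 0, 0, 0, 0, 0, 22], [-2.6, 0, 0, 0, 0, 0, 22], [-4.0, -0.5, 0.5, 0, 0, 0, 22], [-5.0, -1.5, 1.5, 0, 0, 0, 22], [-5.5, -2.9, 2.7, 0, 0, 0, 22]],
  ],
)

```text
t: 11.95
tcp_pos: [0.5832, -0.0477, 0.335]
tool_rot: [0.709, -0.001, -0.705, -0.0]
force: [0.3, 0.7, -3.3]
finger_gap: 0.35
```

Run:
```python
from nav import *
from ov import *
s=st();print(s['tcp_pos'],s['t'],s['finger_gap'],s['force'])
T=snap('top','top10.png');S=snap('side','side10.png')
C=(.648,-.119)
its=[(C,.02,.054,G),(C,.02,.049,G)]
stack([tile(T,(370,130,450,220),its,5),tile(S,(260,60,350,180),its,4)],'v11.png')
to((.383,.2545,.27),(.383,.2545,.16))
```

```text
[ 0.58315964 -0.04770104  0.33503679] 11.95 0.3504146632094556 [ 0.25694023  0.66367025 -3.33234281]
(0.383, 0.2545, 0.27) -> [  2.66 -11.88   7.73]
(0.383, 0.2545, 0.16) -> [  7.06 -11.86   7.72]
```

View pics/v11.png

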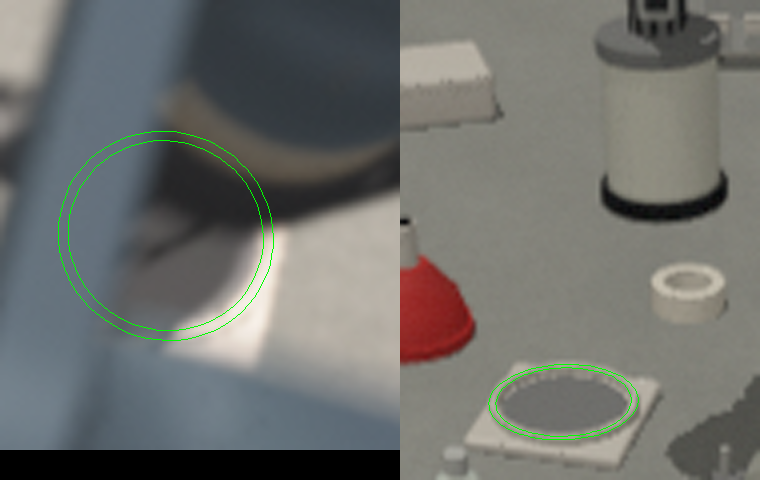

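Call:
carry_out(
  commands=[
    [[0, -1.4, 0.9, 0, 0, 0, 22], [0, -3.0, 1.9, 0, 0, 0, 22], [0, -4.6, 2.9, 0, 0, 0, 22], [0, -6.2, 4.0, 0, 0, 0, 22], [0, -7.8, 5.0, 0, 0, 0, 22]],
  ],
)

```text
t: 12.55
tcp_pos: [0.4548, 0.1491, 0.3321]
tool_rot: [-0.706, -0.0, 0.708, 0.0]
force: [1.2, 0.9, -4.5]
finger_gap: 0.352
```

Call:
carry_out(
  commands=[
    [[0, -1.2, 0.8, 0, 0, 0, 22], [0.1, -2.4, 1.5, 0, 0, 0, 22], [0.4, -3.2, 2.0, 0, 0, 0, 22], [1.0, -3.5, 2.2, 0, 0, 0, 22], [2.0, -3.5, 2.2, 0, 0, 0, 22]],
  ],
)

```text
t: 13.05
tcp_pos: [0.4015, 0.2368, 0.2831]
tool_rot: [0.708, 0.002, -0.706, 0.001]
force: [0.4, -1.0, -3.7]
finger_gap: 0.352
```

Run:
```python
from nav import *
s=st();print(s['tcp_pos'],s['t'],s['finger_gap'],s['force'])
to((.383,.2545,.2),(.383,.2545,.152))
```

```text
[0.40145829 0.23680173 0.28314862] 13.05 0.3517623464105649 [ 0.44303826 -0.99473289 -3.69362888]
(0.383, 0.2545, 0.2) -> [ 3.33 -0.7   0.74]
(0.383, 0.2545, 0.152) -> [ 5.25 -0.7   0.75]
```

Call:
carry_out(
  commands=[
    [[0.3, -0.4, 0.4, 0, 0, 0, 22], [1.0, -0.6, 0.65, 0, 0, 0, 22], [1.8, -0.6, 0.65, 0, 0, 0, 22], [2.4, -0.6, 0.65, 0, 0, 0, 22], [2.6, -0.6, 0.65, 0, 0, 0, 22]],
  ],
)

```text
t: 13.55
tcp_pos: [0.3842, 0.2501, 0.2164]
tool_rot: [-0.706, 0.0, 0.709, -0.0]
force: [-0.2, 0.2, -4.2]
finger_gap: 0.354
```

Run:
```python
from nav import *
from ov import *
s=st();print(s['tcp_pos'],s['t'],s['finger_gap'],s['force'])
S=snap('side','side11.png')
H=(.383,.2545); p=(.383,.2545); b=s['tcp_pos'][2]-.121
stack([tile(S,(350,120,460,270),[(H,.038,.055,G),(p,b+.012,.04,Rd),(p,b+.108,.038,Rd)],4)],'v12.png')
to((.383,.2545,.2),(.383,.2545,.152))
```

```text
[0.38421269 0.25008391 0.21640831] 13.55 0.3537814458289342 [-0.15198547  0.17774347 -4.23392027]
(0.383, 0.2545, 0.2) -> [ 0.66 -0.18  0.06]
(0.383, 0.2545, 0.152) -> [ 2.58 -0.18  0.05]
```

View pics/v12.png

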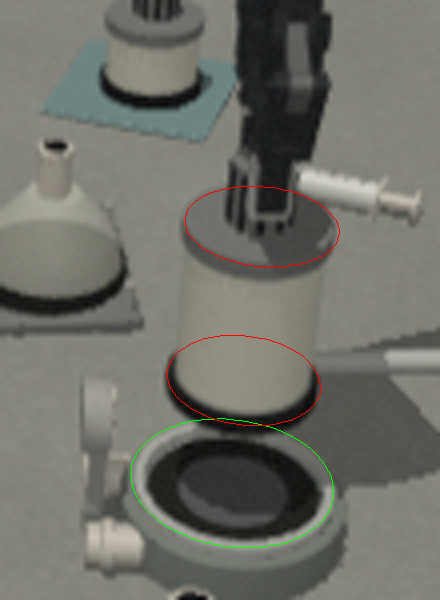

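Call:
carry_out(
  commands=[
    [[0.4, -0.13, 0.04, 0, 0, 0, 22], [1.0, -0.13, 0.04, 0, 0, 0, 22], [1.6, -0.13, 0.04, 0, 0, 0, 22], [2.1, -0.13, 0.04, 0, 0, 0, 22], [2.3, -0.13, 0.04, 0, 0, 0, 22]],
  ],
)

```text
t: 14.1
tcp_pos: [0.3848, 0.2534, 0.1594]
tool_rot: [-0.707, -0.0, 0.707, -0.0]
force: [-0.6, -0.5, -4.6]
finger_gap: 0.353
```

Call:
carry_out(
  commands=[
    [[0.04, 0, 0, 0, 0, 0, 22], [0.08, 0, 0, 0, 0, 0, 22], [0.12, 0, 0, 0, 0, 0, 22], [0.16, 0, 0, 0, 0, 0, 22], [0.16, 0, 0, 0, 0, 0, 22]],
  ],
)

```text
t: 14.6
tcp_pos: [0.3851, 0.2533, 0.1562]
tool_rot: [0.707, 0.0, -0.707, 0.0]
force: [0.1, -1.1, -4.6]
finger_gap: 0.345
```

Run:
```python
from nav import *
from ov import *
s=st();print(s['tcp_pos'],s['t'],s['finger_gap'],s['force'])
T=snap('top','top12.png');S=snap('side','side12.png')
H=(.383,.2545);b=.03
stack([tile(T,(210,230,290,310),[(H,.038,.055,G)],5),tile(S,(370,120,460,270),[(H,.038,.055,G),(H,b+.012,.04,Rd),(H,b+.108,.038,Rd)],4)],'v13.png')
```

```text
[0.38512343 0.25326442 0.15624815] 14.6 0.3449741846431528 [ 0.05216289 -1.12631227 -4.62809593]
```

View pics/v13.png

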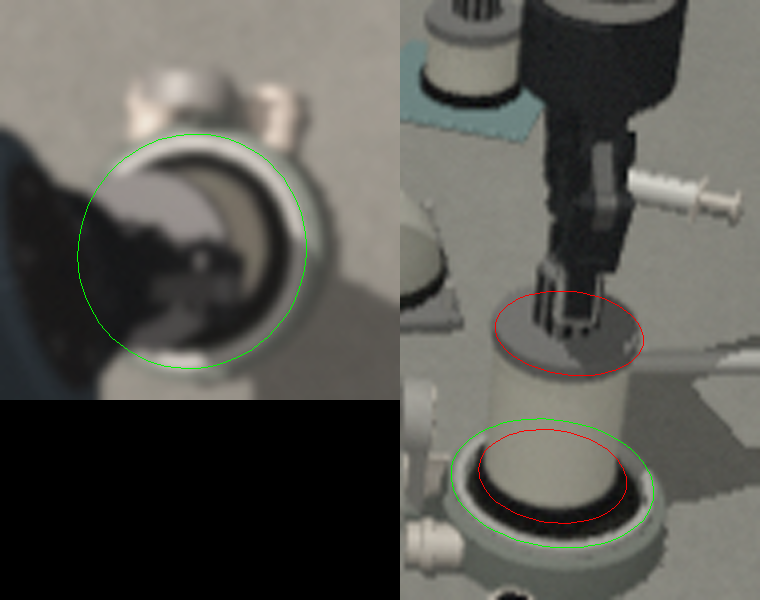

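Call:
carry_out(
  commands=[
    [[0.04, -0.05, 0.05, 0, 0, 0, 22], [0.08, -0.05, 0.05, 0, 0, 0, 22], [0.12, -0.05, 0.05, 0, 0, 0, 22], [0.15, -0.05, 0.05, 0, 0, 0, 22], [0.15, -0.05, 0.05, 0, 0, 0, 22]],
  ],
)

```text
t: 15.2
tcp_pos: [0.3837, 0.2544, 0.1521]
tool_rot: [-0.707, -0.0, 0.707, -0.0]
force: [0.6, 0.1, -4.7]
finger_gap: 0.351
```

Call:
carry_out(
  commands=[
    [[0.03, 0, 0, 0, 0, 0, 22], [0.06, 0, 0, 0, 0, 0, 22], [0.09, 0, 0, 0, 0, 0, 22], [0.11, 0, 0, 0, 0, 0, 22], [0.11, 0, 0, 0, 0, 0, 22]],
  ],
)

```text
t: 15.7
tcp_pos: [0.3842, 0.2543, 0.1513]
tool_rot: [0.708, 0.0, -0.707, 0.0]
force: [-2.8, -2.9, 12.5]
finger_gap: 0.352
```

Call:
carry_out(
  commands=[
    [[-0.05, 0, 0, 0, 0, 0, 30], [-0.05, 0, 0, 0, 0, 0, 40], [-0.05, 0, 0, 0, 0, 0, 50], [-0.1, 0, 0, 0, 0, 0, 60], [-0.2, 0, 0, 0, 0, 0, 60]],
  ],
)

```text
t: 16.2
tcp_pos: [0.3838, 0.2545, 0.1545]
tool_rot: [-0.707, -0.0, 0.707, -0.0]
force: [-0.3, -0.3, -0.1]
finger_gap: 0.702
```

Call:
carry_out(
  commands=[
    [[-0.8, 0, 0, 0, 0, 0, 60], [-2.0, 0, 0, 0, 0, 0, 60], [-3.4, 0, 0, 0, 0, 0, 60], [-4.4, 1.0, -1, 0, 0, 0, 60], [-4.4, 2.8, -2, 0, 0, 0, 70]],
  ],
)

```text
t: 16.7
tcp_pos: [0.4361, 0.1873, 0.2686]
tool_rot: [0.711, 0.003, -0.704, 0.001]
force: [1.5, 0.3, -0.7]
finger_gap: 0.818
```

Call:
carry_out(
  commands=[
    [[0, 1.6, -0.3, 0, 0, 0, 70], [0, 3.5, -0.6, 0, 0, 0, 70], [0, 5.4, -0.8, 0, 0, 0, 70], [0, 7.3, -0.8, 0, 0, 0, 70], [0, 9.2, -0.8, 0, 0, 0, 70]],
  ],
)

```text
t: 17.2
tcp_pos: [0.453, -0.0461, 0.2647]
tool_rot: [0.707, 0.0, -0.707, 0.0]
force: [1.0, 0.8, -0.1]
finger_gap: 0.82
```

Run:
```python
from nav import *
from ov import *
s=st();print(s['tcp_pos'],s['t'],s['finger_gap'],s['force'])
T=snap('top','top13.png');S=snap('side','side13.png')
H=(.383,.2545);b=.03
its=[(H,.038,.055,G),(H,.038,.049,G),(H,b+.012,.04,Rd),(H,b+.108,.038,Rd),(H,b+.144,.016,Rd)]
stack([tile(T,(210,230,290,310),its,5),tile(S,(370,140,450,270),its,5)],'v14.png')
```

```text
[ 0.45304587 -0.04607299  0.26472115] 17.2 0.8198386653731405 [ 0.99027581  0.8195291  -0.14100734]
```

View pics/v14.png

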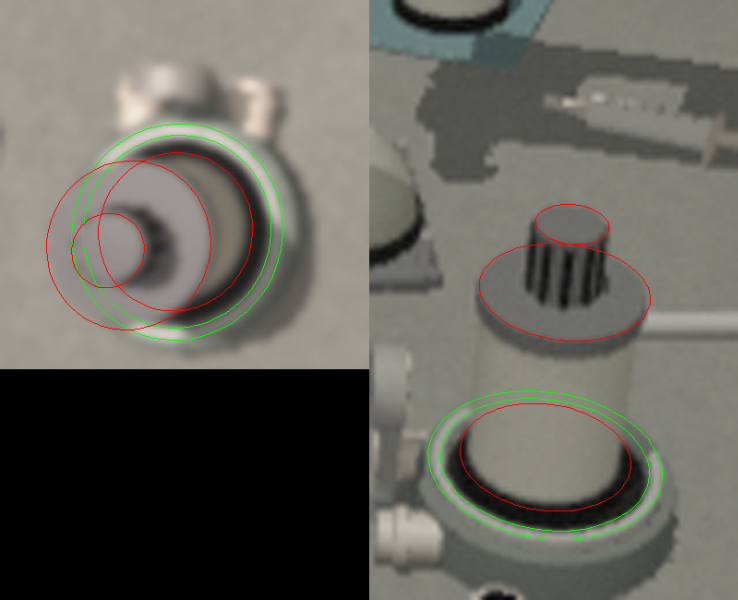

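Call:
carry_out(
  commands=[
    [[0, 1.5, 0.4, 0, 0, 0, 85], [0, 3.4, 0.9, 0, 0, 0, 85], [0.5, 5.3, 1.5, 0, 0, 0, 85], [1.3, 7.2, 2.1, 0, 0, 0, 85], [2.5, 8.5, 2.4, 0, 0, 0, 85]],
  ],
)

```text
t: 17.8
tcp_pos: [0.394, -0.2594, 0.2031]
tool_rot: [0.709, -0.001, -0.706, 0.002]
force: [0.9, -0.6, 0.3]
finger_gap: 0.999
```

Call:
carry_out(
  commands=[
    [[0.8, 0.38, 0.09, 0, 0, 0, 85], [1.8, 0.38, 0.09, 0, 0, 0, 85], [2.3, 0.38, 0.09, 0, 0, 0, 85], [2.3, 0.38, 0.09, 0, 0, 0, 85], [2.3, 0.38, 0.09, 0, 0, 0, 85]],
  ],
)

```text
t: 18.3
tcp_pos: [0.3914, -0.2658, 0.1447]
tool_rot: [-0.707, -0.001, 0.707, -0.0]
force: [-0.0, -0.4, 1.2]
finger_gap: 0.998
```

Run:
```python
from nav import *
s=st();print(s['tcp_pos'],s['t'],s['finger_gap'],s['force'])
to((.3916,-.2675,.0775))
```

```text
[ 0.39140987 -0.26581997  0.14466478] 18.3 0.9978024155275572 [-0.01908538 -0.36619153  1.16758367]
(0.3916, -0.2675, 0.0775) -> [ 2.69  0.07 -0.01]
```

Call:
carry_out(
  commands=[
    [[0.5, 0.05, 0, 0, 0, 0, 85], [1.2, 0.05, 0, 0, 0, 0, 85], [2.0, 0.05, 0, 0, 0, 0, 85], [2.5, 0.05, 0, 0, 0, 0, 85], [2.65, 0.05, 0, 0, 0, 0, 85]],
  ],
)

```text
t: 18.8
tcp_pos: [0.3915, -0.2672, 0.0783]
tool_rot: [0.707, 0.0, -0.707, 0.0]
force: [0.4, -0.1, 0.4]
finger_gap: 0.994
```

Call:
carry_out(
  commands=[
    [[0, 0, 0, 0, 0, 0, 60], [0, 0, 0, 0, 0, 0, 45], [0, 0, 0, 0, 0, 0, 34], [0, 0, 0, 0, 0, 0, 28], [0, 0, 0, 0, 0, 0, 22]],
  ],
  force=40,
)

```text
t: 19.3
tcp_pos: [0.3914, -0.2677, 0.0791]
tool_rot: [0.708, -0.0, -0.707, 0.0]
force: [0.9, 0.8, 4.6]
finger_gap: 0.367
```

Call:
carry_out(
  commands=[
    [[0, 0, 0, 0, 0, 0, 22], [-0.2, 0, 0, 0, 0, 0, 22], [-0.7, 0, 0, 0, 0, 0, 22], [-1.5, 0, 0, 0, 0, 0, 22], [-2.5, 0, 0, 0, 0, 0, 22]],
  ],
  force=50,
)

```text
t: 19.8
tcp_pos: [0.3902, -0.2667, 0.1406]
tool_rot: [-0.706, -0.001, 0.708, 0.001]
force: [0.0, 0.1, -2.1]
finger_gap: 0.357
```

Call:
carry_out(
  commands=[
    [[-1.2, 0, 0, 0, 0, 0, 22], [-2.2, -0.3, -0.5, 0, 0, 0, 22], [-3.0, -1.2, -1.6, 0, 0, 0, 22], [-3.5, -2.2, -3.2, 0, 0, 0, 22], [-3.5, -3.2, -4.8, 0, 0, 0, 22]],
  ],
)

```text
t: 20.3
tcp_pos: [0.5126, -0.1873, 0.2306]
tool_rot: [0.708, -0.001, -0.706, 0.001]
force: [0.2, -1.0, -2.9]
finger_gap: 0.356
```

Run:
```python
from nav import *
from ov import *
s=st();print(s['tcp_pos'],s['t'],s['finger_gap'],s['force'])
S=snap('side','side14.png')
C=(.648,-.119)
its=[(C,.02,.054,G),(C,.02,.049,G)]
stack([tile(S,(260,60,360,180),its,5)],'v15.png')
to((.648,-.119,.2),(.648,-.119,.09))
```

```text
[ 0.51264548 -0.18726398  0.23056716] 20.3 0.35565083764355915 [ 0.23690058 -0.99731683 -2.90254768]
(0.648, -0.119, 0.2) -> [ 1.26 -2.56 -5.14]
(0.648, -0.119, 0.09) -> [ 5.66 -2.55 -5.09]
```

View pics/v15.png

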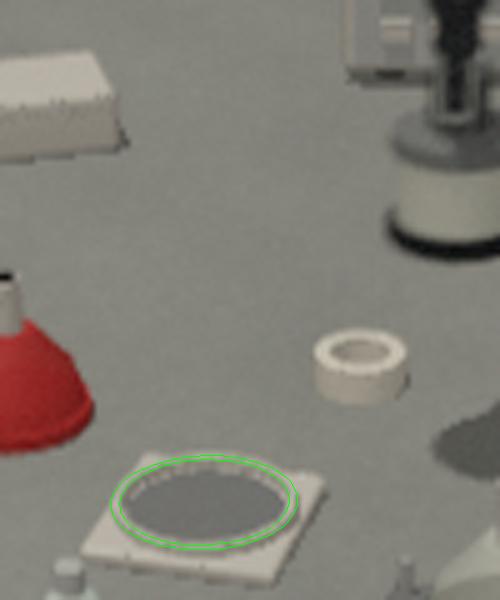

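Run:
```python
from nav import *
from ov import *
S=load('side14')
print((proj(S,[(.648,-.119,.012),(.648,-.119,.0)])-[260,60]+.5)*5)
from scipy.optimize import least_squares
px=np.array([(82,552),(272,582),(327,478),(143,452)])/5-.5+[260,60]
T=load('top0'); 
tp=np.array([(585,70),(553,210),(697,244)])/3.3-.35+[210,130]
def sq(c,z,h=.058):
    cx,cy,th=c; o=np.array([(1,-1),(1,1),(-1,1),(-1,-1)])*h; R=np.array([[np.cos(th),-np.sin(th)],[np.sin(th),np.cos(th)]]); return np.c_[o@R.T+[cx,cy],np.full(4,z)]
print([ray(S,*p,.012).round(4)[:2] for p in px],[ray(T,*p,.012).round(4)[:2] for p in tp])
def f(c):
    P=proj(S,sq(c,.012)); return np.array([np.min(np.linalg.norm(P-p,axis=1)) for p in px])
best=min((least_squares(f,[.648,-.119,t]) for t in np.deg2rad(range(-40,50,10))),key=lambda r:r.cost); print(best.x,best.cost)
def g(c):
    P=proj(T,sq(c,.012)); return np.array([np.min(np.linalg.norm(P-p,axis=1)) for p in tp])
best=min((least_squares(g,[.648,-.119,t]) for t in np.deg2rad(range(-40,50,10))),key=lambda r:r.cost); print(best.x,best.cost)
```

```text
[[205.14244865 513.22899157]
 [205.84393577 531.00507665]]
[array([ 0.7145, -0.0743]), array([ 0.6052, -0.045 ]), array([ 0.5787, -0.1617]), array([ 0.6912, -0.1911])] [array([ 0.7164, -0.0806]), array([ 0.6048, -0.0563]), array([ 0.5812, -0.1658])]
[ 0.64736444 -0.11789897 -0.23018386] 0.9270655942325522
[ 0.64887645 -0.12391289  1.35253645] 0.9755981805813243
```

Call:
carry_out(
  commands=[
    [[0, -0.8, -1.5, 0, 0, 0, 22], [0, -1.7, -3.2, 0, 0, 0, 22], [0.4, -2.3, -4.5, 0, 0, 0, 22], [1.4, -2.7, -5.3, 0, 0, 0, 22], [2.6, -2.7, -5.4, 0, 0, 0, 22]],
  ],
)

```text
t: 20.85
tcp_pos: [0.649, -0.1184, 0.1631]
tool_rot: [0.709, 0.001, -0.706, 0.001]
force: [0.1, -0.6, -3.0]
finger_gap: 0.357
```

Call:
carry_out(
  commands=[
    [[0.6, 0, 0, 0, 0, 0, 22], [1.2, 0, 0, 0, 0, 0, 22], [1.6, 0, 0, 0, 0, 0, 22], [1.8, 0, 0, 0, 0, 0, 22], [1.8, 0, 0, 0, 0, 0, 22]],
  ],
)

```text
t: 21.35
tcp_pos: [0.6456, -0.1203, 0.1182]
tool_rot: [-0.707, 0.0, 0.707, 0.0]
force: [0.6, -0.6, -2.7]
finger_gap: 0.355
```

Run:
```python
from nav import *
from ov import *
s=st();print(s['tcp_pos'],s['t'],s['finger_gap'],s['force'])
S=snap('side','side15.png')
C=(.6475,-.1185); b=s['tcp_pos'][2]-.074
its=[(C,.02,.054,G),(C,.02,.049,G),(C,b+.012,.04,Rd),(C,b+.064,.038,Rd)]
stack([tile(S,(260,60,350,180),its,5)],'v16.png')
to((.648,-.1195,.086))
```

```text
[ 0.64561581 -0.12026331  0.1182013 ] 21.35 0.35468901813625736 [ 0.64827603 -0.59642849 -2.72408248]
(0.648, -0.1195, 0.086) -> [ 1.31 -0.03 -0.07]
```

View pics/v16.png

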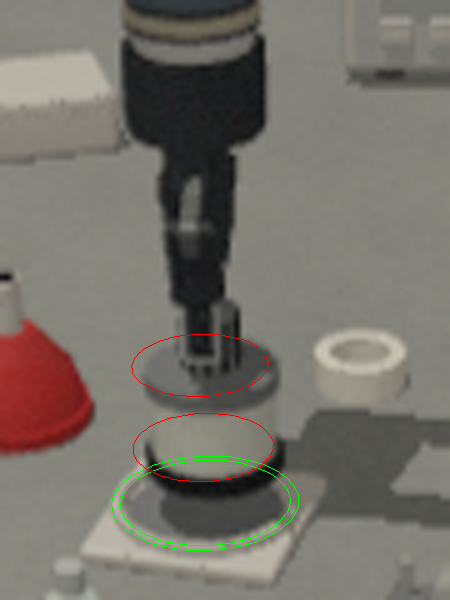

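Call:
carry_out(
  commands=[
    [[0.1, 0, -0.12, 0, 0, 0, 22], [0.3, 0, -0.24, 0, 0, 0, 22], [0.6, 0, -0.24, 0, 0, 0, 22], [0.85, 0, -0.24, 0, 0, 0, 22], [0.9, 0, -0.24, 0, 0, 0, 22]],
  ],
)

```text
t: 21.9
tcp_pos: [0.651, -0.1194, 0.0943]
tool_rot: [-0.706, -0.001, 0.708, 0.0]
force: [-0.5, 0.1, -2.8]
finger_gap: 0.356
```

Run:
```python
from nav import *
from ov import *
s=st();print(s['tcp_pos'],s['t'],s['finger_gap'],s['force'])
S=snap('side','side16.png')
C=(.6475,-.1185); b=s['tcp_pos'][2]-.076
its=[(C,.02,.054,G),(C,.02,.049,G),(C,b+.012,.04,Rd),(C,b+.064,.038,Rd)]
stack([tile(S,(260,90,350,180),its,6)],'v17.png')
```

```text
[ 0.65097223 -0.11944924  0.094281  ] 21.9 0.3562009162587508 [-0.54065791  0.12430455 -2.78762443]
```

View pics/v17.png

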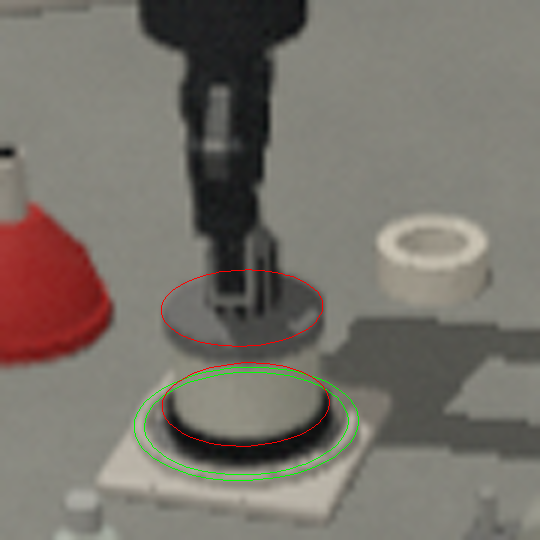

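Now aligned with the stand's lip. Creep down.

Call:
carry_out(
  commands=[
    [[0.06, 0, 0, 0, 0, 0, 22], [0.12, 0, 0, 0, 0, 0, 22], [0.16, 0, 0, 0, 0, 0, 22], [0.2, 0, 0, 0, 0, 0, 22], [0.2, 0, 0, 0, 0, 0, 22]],
  ],
)

```text
t: 22.45
tcp_pos: [0.6519, -0.1198, 0.0907]
tool_rot: [-0.707, -0.0, 0.707, -0.0]
force: [-0.3, 0.5, -2.0]
finger_gap: 0.359
```

Call:
carry_out(
  commands=[
    [[0.03, 0, 0, 0, 0, 0, 22], [0.06, 0, 0, 0, 0, 0, 22], [0.09, 0, 0, 0, 0, 0, 22], [0.11, 0, 0, 0, 0, 0, 22], [0.11, 0, 0, 0, 0, 0, 22]],
  ],
)

```text
t: 22.95
tcp_pos: [0.6519, -0.1198, 0.0879]
tool_rot: [-0.707, -0.0, 0.707, -0.0]
force: [0.6, 0.3, -3.0]
finger_gap: 0.361
```

Call:
carry_out(
  commands=[
    [[0.03, 0, 0, 0, 0, 0, 22], [0.06, 0, 0, 0, 0, 0, 22], [0.09, 0, 0, 0, 0, 0, 22], [0.11, 0, 0, 0, 0, 0, 22], [0.11, 0, 0, 0, 0, 0, 22]],
  ],
)

```text
t: 23.45
tcp_pos: [0.6522, -0.1197, 0.0873]
tool_rot: [0.707, 0.0, -0.707, 0.0]
force: [-2.1, 1.2, 6.5]
finger_gap: 0.355
```

Call:
carry_out(
  commands=[
    [[0, 0, 0, 0, 0, 0, 30], [0, 0, 0, 0, 0, 0, 40], [0, 0, 0, 0, 0, 0, 50], [-0.1, 0, 0, 0, 0, 0, 60], [-0.2, 0, 0, 0, 0, 0, 60]],
  ],
)

```text
t: 23.95
tcp_pos: [0.652, -0.1199, 0.0901]
tool_rot: [-0.707, -0.0, 0.707, -0.0]
force: [0.8, 0.2, 0.1]
finger_gap: 0.704
```

Call:
carry_out(
  commands=[
    [[-0.8, 0, 0, 0, 0, 0, 60], [-2.0, 0, 0, 0, 0, 0, 60], [-3.4, 0, 0, 0, 0, 0, 60], [-4.0, -1.0, 0, 0, 0, 0, 60], [-4.0, -2.8, 0, 0, 0, 0, 60]],
  ],
)

```text
t: 24.45
tcp_pos: [0.6548, -0.0528, 0.1941]
tool_rot: [0.71, -0.003, -0.704, -0.0]
force: [1.4, -0.3, -0.8]
finger_gap: 0.704
```

Call:
carry_out(
  commands=[
    [[0, -1.6, 0, 0, 0, 0, 60], [0, -3.5, 0, 0, 0, 0, 60], [0, -5.2, 0, 0, 0, 0, 60], [0, -6.6, 0, 0, 0, 0, 60], [0, -7.4, 0, 0, 0, 0, 60]],
  ],
)

```text
t: 24.95
tcp_pos: [0.6514, 0.1385, 0.1904]
tool_rot: [0.707, 0.001, -0.707, 0.001]
force: [0.2, -0.3, 0.4]
finger_gap: 0.703
```

Run:
```python
from nav import *
from ov import *
s=st();print(s['tcp_pos'],s['t'],s['finger_gap'],s['force'])
T=snap('top','top17.png');S=snap('side','side17.png')
C=(.6475,-.1185); b=.012
its=[(C,.02,.054,G),(C,.02,.049,G),(C,b+.012,.04,Rd),(C,b+.064,.038,Rd),(C,b+.1,.016,Rd)]
stack([tile(T,(375,145,435,210),its,6),tile(S,(265,100,335,180),its,6)],'v18.png')
to((.653,.1415,.15),(.653,.1415,.056))
```

```text
[0.65137993 0.13845174 0.19039913] 24.95 0.7033505635627167 [ 0.23323867 -0.34115769  0.35485432]
(0.653, 0.1415, 0.15) -> [ 1.61 -0.12 -0.06]
(0.653, 0.1415, 0.056) -> [ 5.37 -0.12 -0.06]
```

View pics/v18.png

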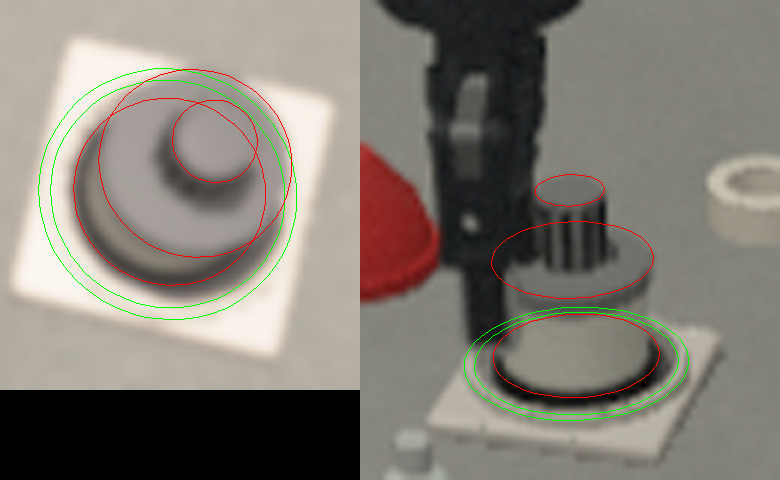

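Run:
```python
from nav import *
from ov import *
T=load('top17')
u=np.array([172.5,197])/6-.5+[375,145]
print(ray(T,*u,.012))
im=T['image'][145:210,375:435,::-1]
im=cv2.resize(im,None,fx=9,fy=9,interpolation=cv2.INTER_CUBIC)
im=cv2.convertScaleAbs(cv2.pow(im/255.,0.6)*255)
cv2.imwrite('pics/v19.png',im)
```

```text
[ 0.64764617 -0.1220825   0.012     ]
```

View pics/v19.png

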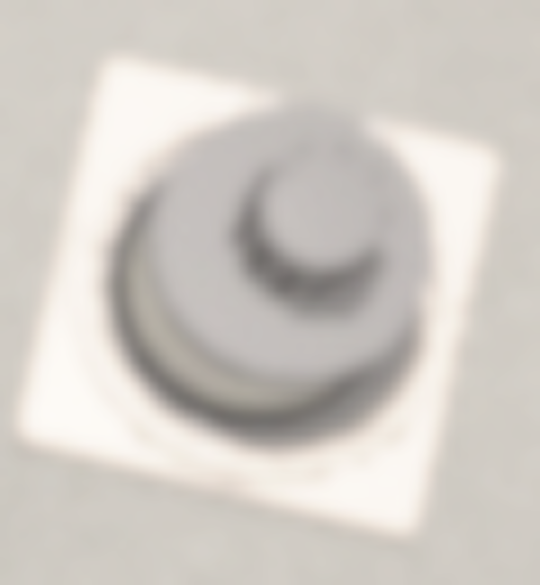

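Call:
carry_out(
  commands=[
    [[0.6, -0.1, -0.04, 0, 0, 0, 60], [1.6, -0.1, -0.04, 0, 0, 0, 60], [2.6, -0.1, -0.04, 0, 0, 0, 60], [3.4, -0.1, -0.04, 0, 0, 0, 60], [3.6, -0.1, -0.04, 0, 0, 0, 60]],
  ],
)

```text
t: 25.55
tcp_pos: [0.6506, 0.1357, 0.0964]
tool_rot: [-0.705, 0.001, 0.71, 0.0]
force: [-0.0, -0.9, -0.5]
finger_gap: 0.701
```

Run:
```python
from nav import *
from ov import *
s=st();print(s['tcp_pos'],s['t'],s['finger_gap'],s['force'])
S=snap('side','side18.png');p=s['tcp_pos']
stack([tile(S,(250,130,330,250),[(p[:2],.083,.011,G)],5)],'v20.png')
to((.653,.1415,.056))
```

```text
[0.65059672 0.13572689 0.09638217] 25.55 0.7006466151394579 [-0.01221296 -0.86925502 -0.53753245]
(0.653, 0.1415, 0.056) -> [ 1.64 -0.22 -0.08]
```

View pics/v20.png

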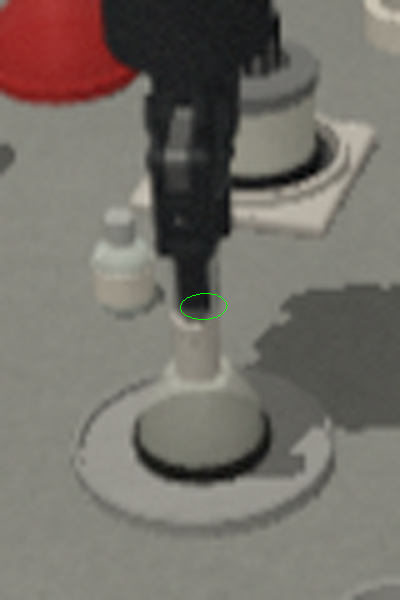

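Call:
carry_out(
  commands=[
    [[0.2, -0.2, -0.03, 0, 0, 0, 60], [0.6, -0.2, -0.03, 0, 0, 0, 60], [1.1, -0.2, -0.03, 0, 0, 0, 60], [1.5, -0.2, -0.03, 0, 0, 0, 60], [1.55, -0.2, -0.03, 0, 0, 0, 60]],
  ],
)

```text
t: 26.1
tcp_pos: [0.6522, 0.1426, 0.0596]
tool_rot: [-0.706, -0.0, 0.708, -0.0]
force: [-0.4, -0.0, 0.2]
finger_gap: 0.707
```

Call:
carry_out(
  commands=[
    [[0, 0, 0, 0, 0, 0, 45], [0, 0, 0, 0, 0, 0, 32], [0, 0, 0, 0, 0, 0, 24], [0, 0, 0, 0, 0, 0, 18], [0, 0, 0, 0, 0, 0, 14]],
  ],
  force=20,
)

```text
t: 26.6
tcp_pos: [0.6539, 0.1427, 0.062]
tool_rot: [0.707, 0.0, -0.707, 0.0]
force: [-0.5, -1.1, 0.6]
finger_gap: 0.242
```

Run:
```python
from nav import *
from ov import *
s=st();print(s['tcp_pos'],s['t'],s['finger_gap']*85.4,s['force'])
S=snap('side','side19.png');p=s['tcp_pos']
stack([tile(S,(250,130,330,250),[],5)],'v21.png')
```

```text
[0.65392766 0.14265747 0.06202517] 26.6 20.635905783027376 [-0.47271633 -1.08630724  0.60992892]
```

View pics/v21.png

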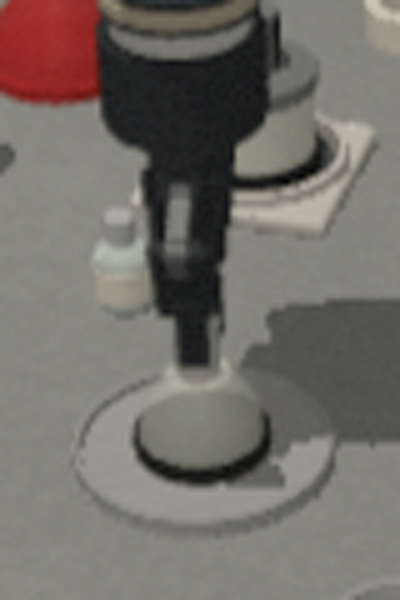

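Call:
carry_out(
  commands=[
    [[0, 0, 0, 0, 0, 0, 14], [-0.2, 0, 0, 0, 0, 0, 14], [-0.7, 0, 0, 0, 0, 0, 14], [-1.5, 0, 0, 0, 0, 0, 14], [-2.7, 0, 0, 0, 0, 0, 14]],
  ],
  force=25,
)

```text
t: 27.15
tcp_pos: [0.6522, 0.1426, 0.1287]
tool_rot: [-0.706, -0.0, 0.708, -0.0]
force: [-0.2, -0.4, 0.5]
finger_gap: 0.249
```

Call:
carry_out(
  commands=[
    [[-1.3, 0, 0, 0, 0, 0, 14], [-2.6, 0.3, 0.3, 0, 0, 0, 14], [-3.6, 1.3, 1.0, 0, 0, 0, 14], [-4.0, 2.8, 2.0, 0, 0, 0, 14], [-4.0, 4.4, 3.0, 0, 0, 0, 14]],
  ],
)

```text
t: 27.65
tcp_pos: [0.5794, 0.0321, 0.2324]
tool_rot: [0.709, 0.001, -0.705, 0.001]
force: [0.6, -0.6, -0.6]
finger_gap: 0.247
```

Call:
carry_out(
  commands=[
    [[0, 1.6, 1.0, 0, 0, 0, 14], [0, 3.2, 2.0, 0, 0, 0, 14], [0, 4.8, 3.0, 0, 0, 0, 14], [0, 6.4, 4.0, 0, 0, 0, 14], [0, 8.0, 5.0, 0, 0, 0, 14]],
  ],
)

```text
t: 28.15
tcp_pos: [0.4527, -0.1688, 0.2301]
tool_rot: [0.708, 0.0, -0.707, 0.001]
force: [1.1, 0.3, -1.7]
finger_gap: 0.243
```

Run:
```python
from nav import *
from ov import *
s=st();print(s['tcp_pos'],s['t'],s['finger_gap']*85.4,s['force'])
S=snap('side','side20.png')
stack([tile(S,(250,50,440,250),[],3)],'v22.png')
to((.392,-.264,.15),(.392,-.264,.062))
```

```text
[ 0.45270479 -0.16879094  0.23009357] 28.15 20.73607330734748 [ 1.12175647  0.2592839  -1.73677875]
(0.392, -0.264, 0.15) -> [3.22 3.57 2.29]
(0.392, -0.264, 0.062) -> [6.74 3.55 2.28]
```

View pics/v22.png

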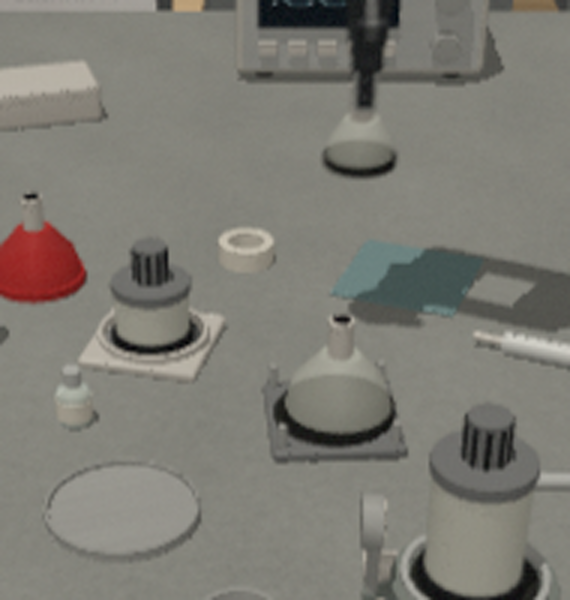

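Call:
carry_out(
  commands=[
    [[0.3, 1.4, 0.9, 0, 0, 0, 14], [1.2, 2.6, 1.7, 0, 0, 0, 14], [2.6, 3.4, 2.2, 0, 0, 0, 14], [4.2, 3.5, 2.25, 0, 0, 0, 14], [5.3, 3.5, 2.25, 0, 0, 0, 14]],
  ],
)

```text
t: 28.7
tcp_pos: [0.397, -0.2558, 0.0956]
tool_rot: [0.707, -0.001, -0.707, -0.001]
force: [0.4, 0.8, -0.5]
finger_gap: 0.248
```

Call:
carry_out(
  commands=[
    [[0.3, 0, 0, 0, 0, 0, 14], [0.6, 0, 0, 0, 0, 0, 14], [0.8, 0, 0, 0, 0, 0, 14], [0.95, 0, 0, 0, 0, 0, 14], [1.0, 0, 0, 0, 0, 0, 14]],
  ],
)

```text
t: 29.2
tcp_pos: [0.3981, -0.2552, 0.0721]
tool_rot: [0.708, -0.0, -0.707, 0.001]
force: [-0.1, -0.3, -0.9]
finger_gap: 0.253
```

Run:
```python
from nav import *
from ov import *
s=st();print(s['tcp_pos'],s['t'],s['finger_gap']*85.4,s['force'])
T=snap('top','top21.png');S=snap('side','side21.png')
stack([tile(S,(340,60,440,170),[],4),tile(T,(420,230,500,330),[],4)],'v23.png')
to((.392,-.264,.15),(.392,-.264,.062))
```

```text
[ 0.3980855  -0.2551581   0.07208944] 29.2 21.596783254234307 [-0.08684522 -0.27977985 -0.93776225]
(0.392, -0.264, 0.15) -> [-3.12  0.36  0.23]
(0.392, -0.264, 0.062) -> [0.4  0.36 0.24]
```

View pics/v23.png

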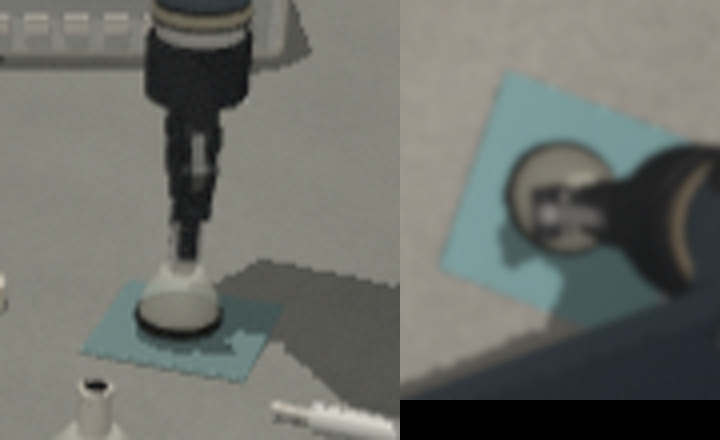

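Call:
carry_out(
  commands=[
    [[0.1, 0.2, 0.15, 0, 0, 0, 14], [0.2, 0.2, 0.15, 0, 0, 0, 14], [0.28, 0.2, 0.15, 0, 0, 0, 14], [0.34, 0.2, 0.15, 0, 0, 0, 14], [0.36, 0.2, 0.15, 0, 0, 0, 14]],
  ],
)

```text
t: 29.8
tcp_pos: [0.3937, -0.2599, 0.0623]
tool_rot: [-0.707, -0.0, 0.707, -0.0]
force: [0.6, 0.4, -0.7]
finger_gap: 0.246
```

Call:
carry_out(
  commands=[
    [[0.03, 0, 0, 0, 0, 0, 14], [0.06, 0, 0, 0, 0, 0, 14], [0.08, 0, 0, 0, 0, 0, 14], [0.1, 0, 0, 0, 0, 0, 14], [0.1, 0, 0, 0, 0, 0, 14]],
  ],
)

```text
t: 30.3
tcp_pos: [0.394, -0.2603, 0.0608]
tool_rot: [0.707, -0.0, -0.707, 0.001]
force: [-1.3, -0.1, 8.2]
finger_gap: 0.244
```

Contact at 8 N. Release and retreat.

Call:
carry_out(
  commands=[
    [[-0.04, 0, 0, 0, 0, 0, 20], [-0.04, 0, 0, 0, 0, 0, 30], [-0.04, 0, 0, 0, 0, 0, 40], [-0.04, 0, 0, 0, 0, 0, 50], [-0.1, 0, 0, 0, 0, 0, 60]],
  ],
)

```text
t: 30.8
tcp_pos: [0.3937, -0.2598, 0.0623]
tool_rot: [-0.707, -0.0, 0.707, -0.0]
force: [0.8, 0.3, 0.8]
finger_gap: 0.7
```

Call:
carry_out(
  commands=[
    [[-0.8, 0, 0, 0, 0, 0, 60], [-2.0, 0, 0, 0, 0, 0, 60], [-3.8, 0, 0, 0, 0, 0, 60], [-5.0, -1.0, -0.4, 0, 0, 0, 60], [-5.4, -2.6, -0.8, 0, 0, 0, 60]],
  ],
)

```text
t: 31.3
tcp_pos: [0.4164, -0.1977, 0.2009]
tool_rot: [0.71, -0.003, -0.705, 0.001]
force: [0.6, 0.8, 0.1]
finger_gap: 0.703
```

Call:
carry_out(
  commands=[
    [[0, -1.7, -0.6, 0, 0, 0, 60], [0, -3.5, -1.2, 0, 0, 0, 60], [0, -5.2, -1.8, 0, 0, 0, 60], [0, -6.7, -2.3, 0, 0, 0, 60], [0, -7.6, -2.5, 0, 0, 0, 60]],
  ],
)

```text
t: 31.8
tcp_pos: [0.4766, -0.0022, 0.1976]
tool_rot: [0.707, 0.001, -0.707, 0.001]
force: [1.1, -0.6, -0.2]
finger_gap: 0.706
```

Run:
```python
from nav import *
from ov import *
s=st();print(s['tcp_pos'],s['t'],s['finger_gap']*85.4,s['force'])
T=snap('top','top22.png');S=snap('side','side22.png');p=s['tcp_pos']
M=(.4765,.0095);Q=(.394,-.260);D=(.652,.1415)
stack([tile(S,(320,70,430,210),[(M,.108,.011,G),(Q,.014,.034,Rd)],4),tile(T,(270,140,330,207),[(D,.01,.064,G),(D,.01,.061,Rd)],6)],'v24.png')
to((.4775,.01,.12),(.4775,.01,.085))
```

```text
[ 0.47659545 -0.00224393  0.19760253] 31.8 60.251584948136006 [ 1.14591464 -0.61675907 -0.22644355]
(0.4775, 0.01, 0.12) -> [ 3.1  -0.48 -0.06]
(0.4775, 0.01, 0.085) -> [ 4.5  -0.48 -0.06]
```

View pics/v24.png

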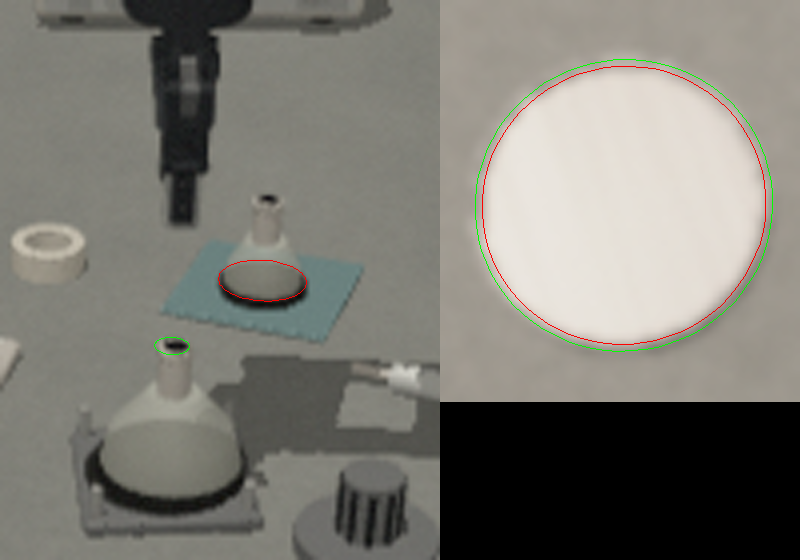

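Run:
```python
from nav import *
S=load('side22')
for x in (.4766,.473): print((proj(S,[(x,.033,.205),(x,.0095,.108)])-[320,70]+.5)*4)
```

```text
[[179.25827181 224.53122723]
 [171.82631695 346.0331464 ]]
[[185.28929863 224.58017271]
 [177.49184208 346.09499894]]
```

Call:
carry_out(
  commands=[
    [[0.3, -0.3, 0.02, 0, 0, 0, 60], [1.0, -0.48, 0.02, 0, 0, 0, 60], [2.0, -0.48, 0.02, 0, 0, 0, 60], [2.7, -0.48, 0.02, 0, 0, 0, 60], [3.0, -0.48, 0.02, 0, 0, 0, 60]],
  ],
)

```text
t: 32.4
tcp_pos: [0.4741, 0.0064, 0.1207]
tool_rot: [-0.706, 0.0, 0.709, 0.001]
force: [-0.3, -0.2, -0.6]
finger_gap: 0.705
```

Run:
```python
from nav import *
from ov import *
s=st();print(s['tcp_pos'],s['t'])
S=snap('side','side23.png')
stack([tile(S,(320,70,430,210),[],4)],'v25.png')
to((.476,.01,.079))
```

```text
[0.47405152 0.00642203 0.12065467] 32.4
(0.476, 0.01, 0.079) -> [ 1.66 -0.14 -0.09]
```

View pics/v25.png

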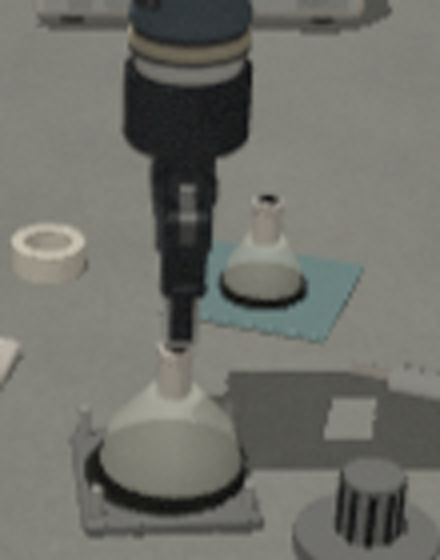

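Fingers straddle the stub; descend and grip.

Call:
carry_out(
  commands=[
    [[0.3, -0.1, -0.06, 0, 0, 0, 60], [0.7, -0.1, -0.06, 0, 0, 0, 60], [1.2, -0.1, -0.06, 0, 0, 0, 60], [1.55, -0.1, -0.06, 0, 0, 0, 60], [1.62, -0.1, -0.06, 0, 0, 0, 60]],
  ],
)

```text
t: 32.95
tcp_pos: [0.4767, 0.0096, 0.0812]
tool_rot: [-0.707, -0.0, 0.708, -0.0]
force: [0.4, -0.1, -0.4]
finger_gap: 0.702
```

Call:
carry_out(
  commands=[
    [[0, 0, 0, 0, 0, 0, 45], [0, 0, 0, 0, 0, 0, 32], [0, 0, 0, 0, 0, 0, 24], [0, 0, 0, 0, 0, 0, 18], [0, 0, 0, 0, 0, 0, 14]],
  ],
  force=25,
)

```text
t: 33.45
tcp_pos: [0.4774, 0.0096, 0.0824]
tool_rot: [0.707, 0.0, -0.707, 0.0]
force: [0.6, 0.6, 2.4]
finger_gap: 0.246
```

Run:
```python
from nav import *
from ov import *
s=st();print(s['tcp_pos'],s['t'],s['finger_gap']*85.4,s['force'])
S=snap('side','side24.png')
stack([tile(S,(320,90,430,210),[],5)],'v26.png')
```

```text
[0.47744257 0.00956847 0.08238507] 33.45 21.041996687246804 [0.55851449 0.59500572 2.38656217]
```

View pics/v26.png

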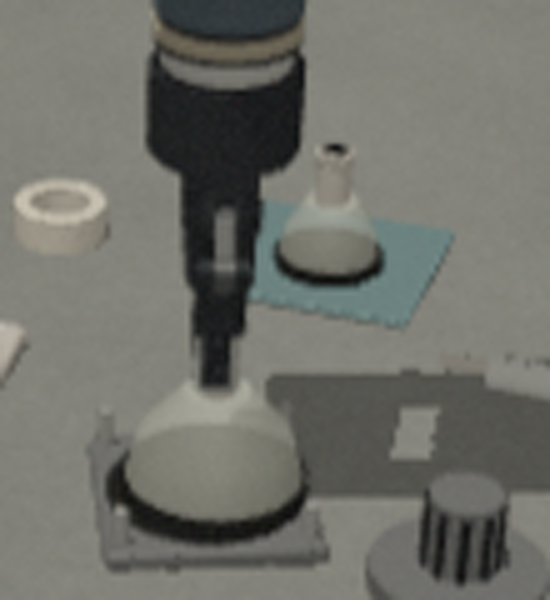

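Call:
carry_out(
  commands=[
    [[0, 0, 0, 0, 0, 0, 14], [-0.2, 0, 0, 0, 0, 0, 14], [-0.7, 0, 0, 0, 0, 0, 14], [-1.5, 0, 0, 0, 0, 0, 14], [-2.7, 0, 0, 0, 0, 0, 14]],
  ],
  force=30,
)

```text
t: 34.0
tcp_pos: [0.4757, 0.0097, 0.1491]
tool_rot: [-0.706, -0.0, 0.709, 0.0]
force: [-0.4, -0.1, -1.0]
finger_gap: 0.243
```

Call:
carry_out(
  commands=[
    [[-1.0, 0, 0, 0, 0, 0, 14], [-1.8, -0.4, -0.5, 0, 0, 0, 14], [-2.2, -1.5, -1.9, 0, 0, 0, 14], [-2.2, -2.7, -3.5, 0, 0, 0, 14], [-2.2, -3.9, -5.0, 0, 0, 0, 14]],
  ],
)

```text
t: 34.5
tcp_pos: [0.6034, 0.1079, 0.2055]
tool_rot: [0.708, -0.0, -0.707, 0.0]
force: [1.3, -0.3, -0.3]
finger_gap: 0.249
```

Run:
```python
from nav import *
from ov import *
s=st();print(s['tcp_pos'],s['t'],s['finger_gap']*85.4,s['force'])
T=snap('top','top25.png');S=snap('side','side25.png')
def sq(c,z,h,th):
    o=np.array([(1,-1),(1,1),(-1,1),(-1,-1)])*h; R=np.array([[np.cos(th),-np.sin(th)],[np.sin(th),np.cos(th)]]); return np.c_[o@R.T+c,np.full(4,z)]
stack([tile(T,(315,205,385,280),[],8)],'v27.png'); stack([tile(S,(325,150,400,220),[],8)],'v28.png')
to((.6525,.1415,.2),(.6525,.1415,.085))
```

```text
[0.60344246 0.10794992 0.20550564] 34.5 21.28257754603215 [ 1.29077134 -0.27250935 -0.29525441]
(0.6525, 0.1415, 0.2) -> [ 0.21 -1.24 -1.83]
(0.6525, 0.1415, 0.085) -> [ 4.81 -1.23 -1.8 ]
```

View pics/v27.png

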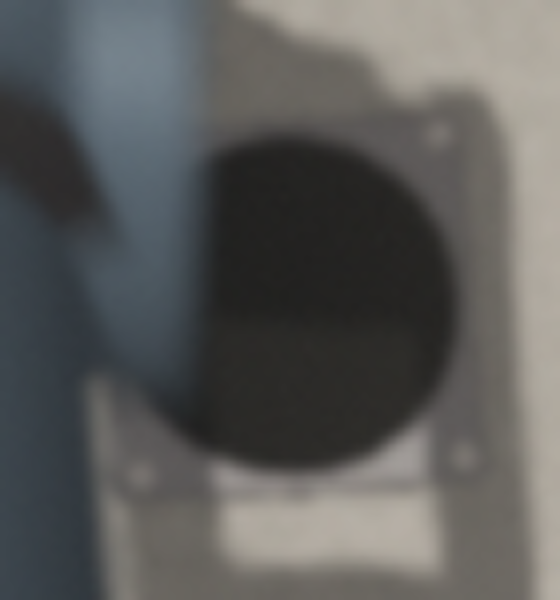

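View pics/v28.png

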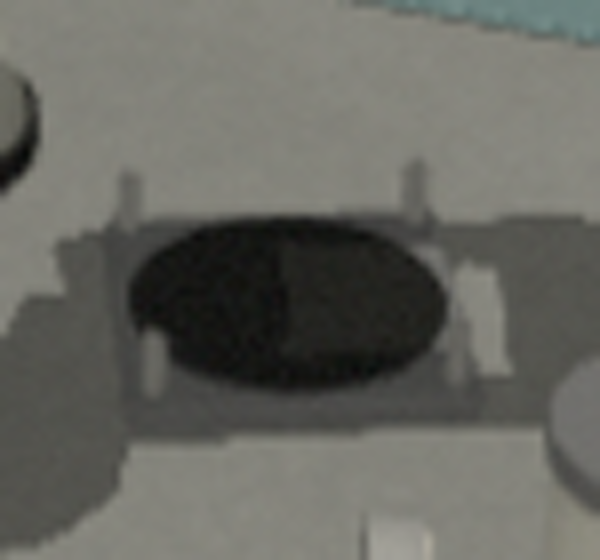

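Run:
```python
from ov import *
T,S=load('top25'),load('side25')
print(ray(T,350.6,242.6,.034),ray(T,350.7,242.2,.012),ray(S,360.5,187.4,.012))
d=(.648,.146)
```

```text
[0.47789376 0.01019242 0.034     ] [0.47971649 0.00877876 0.012     ] [0.47812847 0.00949606 0.012     ]
```

Call:
carry_out(
  commands=[
    [[0, -0.7, -1.0, 0, 0, 0, 14], [0.6, -1.1, -1.6, 0, 0, 0, 14], [1.6, -1.2, -1.8, 0, 0, 0, 14], [2.8, -1.2, -1.8, 0, 0, 0, 14], [3.4, -1.2, -1.8, 0, 0, 0, 14]],
  ],
)

```text
t: 35.1
tcp_pos: [0.6444, 0.1368, 0.1164]
tool_rot: [-0.705, -0.0, 0.709, -0.0]
force: [-0.4, 0.2, -1.7]
finger_gap: 0.246
```

Run:
```python
from nav import *
from ov import *
s=st();print(s['tcp_pos'],s['t'],s['finger_gap']*85.4,s['force'])
T=snap('top','top26.png');S=snap('side','side26.png');D=(.652,.1415);b=s['tcp_pos'][2]-.07
its=[(D,.01,.064,G),(D,b+.012,.05,Rd)]
stack([tile(T,(260,130,340,215),its,5),tile(S,(240,130,340,260),its,4)],'v29.png')
to((.6525,.1415,.075))
```

```text
[0.64439947 0.13676201 0.11643979] 35.1 20.99470727261246 [-0.43078746  0.15290231 -1.72268042]
(0.6525, 0.1415, 0.075) -> [ 1.66 -0.19 -0.34]
```

View pics/v29.png

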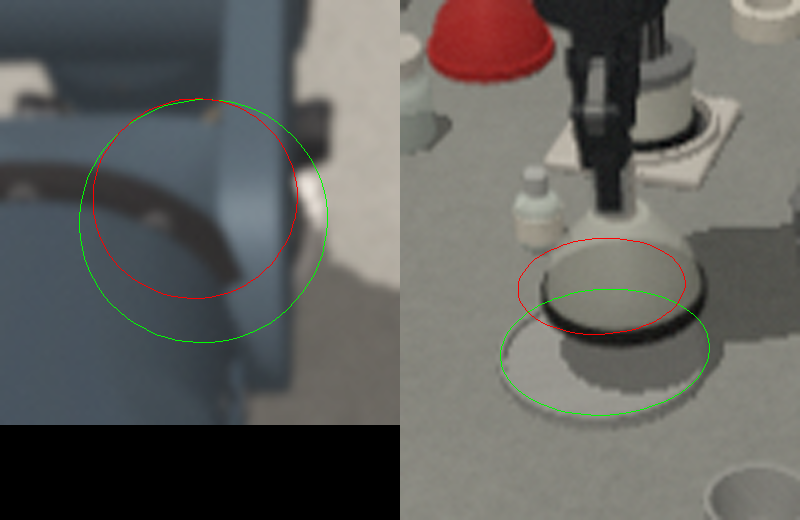

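Call:
carry_out(
  commands=[
    [[0.1, -0.1, -0.25, 0, 0, 0, 14], [0.3, -0.19, -0.45, 0, 0, 0, 14], [0.7, -0.19, -0.45, 0, 0, 0, 14], [1.0, -0.19, -0.45, 0, 0, 0, 14], [1.1, -0.19, -0.45, 0, 0, 0, 14]],
  ],
)

```text
t: 35.7
tcp_pos: [0.6573, 0.1419, 0.0908]
tool_rot: [-0.706, -0.0, 0.708, -0.0]
force: [0.9, -0.3, -0.8]
finger_gap: 0.247
```

Run:
```python
from nav import *
from ov import *
s=st();print(s['tcp_pos'],s['t'],s['finger_gap']*85.4,s['force'])
S=snap('side','side27.png');D=(.651,.1415);b=s['tcp_pos'][2]-.07
its=[(D,.01,.064,G),(D,b,.05,Rd)]
stack([tile(S,(250,150,340,250),its,6)],'v30.png')
```

```text
[0.65734131 0.14187233 0.09080842] 35.7 21.122954725121087 [ 0.94605957 -0.32250169 -0.83904997]
```

View pics/v30.png

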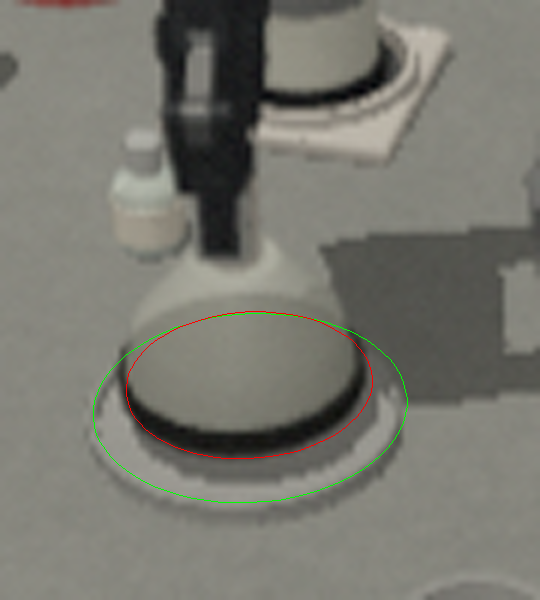

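Call:
carry_out(
  commands=[
    [[0.1, 0, 0.09, 0, 0, 0, 14], [0.2, 0, 0.09, 0, 0, 0, 14], [0.32, 0, 0.09, 0, 0, 0, 14], [0.4, 0, 0.09, 0, 0, 0, 14], [0.42, 0, 0.09, 0, 0, 0, 14]],
  ],
)

```text
t: 36.25
tcp_pos: [0.6559, 0.1419, 0.0813]
tool_rot: [-0.707, -0.0, 0.707, -0.0]
force: [-0.8, -0.7, -1.4]
finger_gap: 0.246
```

Call:
carry_out(
  commands=[
    [[0.03, 0, 0, 0, 0, 0, 14], [0.06, 0, 0, 0, 0, 0, 14], [0.09, 0, 0, 0, 0, 0, 14], [0.11, 0, 0, 0, 0, 0, 14], [0.11, 0, 0, 0, 0, 0, 14]],
  ],
)

```text
t: 36.75
tcp_pos: [0.656, 0.1419, 0.0787]
tool_rot: [-0.707, -0.0, 0.707, -0.0]
force: [0.4, -0.3, -0.9]
finger_gap: 0.244
```

Run:
```python
from nav import *
from ov import *
s=st();print(s['tcp_pos'],s['t'],s['finger_gap']*85.4,s['force'])
S=snap('side','side28.png');D=(.651,.1415);b=s['tcp_pos'][2]-.07
its=[(D,.01,.064,G),(D,.005,.05,Rd)]
stack([tile(S,(250,150,340,250),its,6)],'v31.png')
```

```text
[0.65603651 0.1419176  0.07869173] 36.75 20.81783322656968 [ 0.4397225  -0.32624636 -0.87897112]
```

View pics/v31.png

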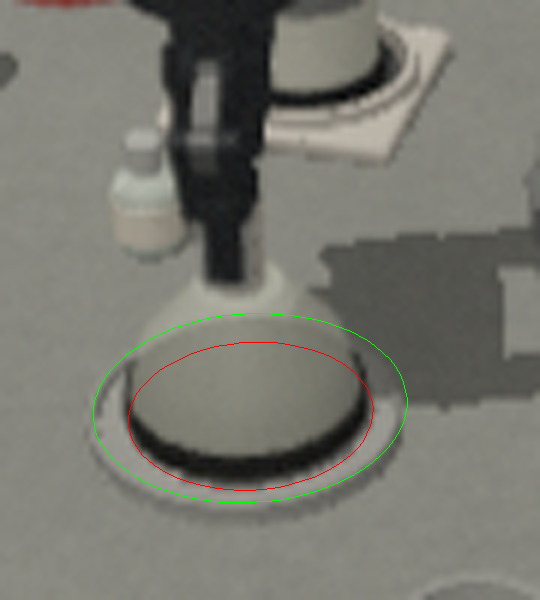

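Call:
carry_out(
  commands=[
    [[0.03, 0, 0.02, 0, 0, 0, 14], [0.06, 0, 0.02, 0, 0, 0, 14], [0.09, 0, 0.02, 0, 0, 0, 14], [0.12, 0, 0.02, 0, 0, 0, 14], [0.12, 0, 0.02, 0, 0, 0, 14]],
  ],
)

```text
t: 37.3
tcp_pos: [0.6555, 0.1419, 0.0756]
tool_rot: [-0.707, -0.0, 0.707, -0.0]
force: [0.1, -0.1, -0.8]
finger_gap: 0.244
```

Call:
carry_out(
  commands=[
    [[0.02, 0, 0, 0, 0, 0, 14], [0.04, 0, 0, 0, 0, 0, 14], [0.06, 0, 0, 0, 0, 0, 14], [0.07, 0, 0, 0, 0, 0, 14], [0.07, 0, 0, 0, 0, 0, 14]],
  ],
)

```text
t: 37.8
tcp_pos: [0.6556, 0.1422, 0.0753]
tool_rot: [0.707, 0.0, -0.707, 0.0]
force: [-1.5, 0.4, 5.8]
finger_gap: 0.242
```

Call:
carry_out(
  commands=[
    [[-0.03, 0, 0, 0, 0, 0, 20], [-0.03, 0, 0, 0, 0, 0, 30], [-0.03, 0, 0, 0, 0, 0, 40], [-0.03, 0, 0, 0, 0, 0, 50], [-0.1, 0, 0, 0, 0, 0, 60]],
  ],
)

```text
t: 38.3
tcp_pos: [0.6553, 0.1418, 0.076]
tool_rot: [-0.707, -0.0, 0.707, -0.0]
force: [-0.4, -0.3, -0.4]
finger_gap: 0.696
```

Call:
carry_out(
  commands=[
    [[-0.8, 0, 0, 0, 0, 0, 60], [-2.0, 0, 0, 0, 0, 0, 60], [-3.8, 0, 0, 0, 0, 0, 60], [-5.2, 1.0, 0.8, 0, 0, 0, 60], [-5.4, 2.6, 1.8, 0, 0, 0, 60]],
  ],
)

```text
t: 38.8
tcp_pos: [0.6145, 0.0779, 0.2169]
tool_rot: [0.712, 0.001, -0.703, 0.002]
force: [0.3, -1.8, -0.4]
finger_gap: 0.702
```

Call:
carry_out(
  commands=[
    [[0, 1.6, 1.0, 0, 0, 0, 60], [0, 3.2, 2.0, 0, 0, 0, 60], [0, 4.8, 3.0, 0, 0, 0, 60], [0, 6.4, 4.0, 0, 0, 0, 60], [0, 8.0, 5.0, 0, 0, 0, 60]],
  ],
)

```text
t: 39.3
tcp_pos: [0.4847, -0.1246, 0.2118]
tool_rot: [0.707, 0.0, -0.707, 0.001]
force: [0.0, 0.0, 0.5]
finger_gap: 0.702
```

Run:
```python
from nav import *
from ov import *
s=st();print(s['tcp_pos'],s['t'],s['finger_gap']*85.4,s['force'])
T=snap('top','top29.png');S=snap('side','side29.png');D=(.652,.1415)
its=[(D,.01,.064,G),(D,.017,.05,Rd),(D,.101,.011,Rd)]
stack([tile(T,(270,140,330,205),its,6),tile(S,(250,150,330,250),its,5)],'v32.png')
to((.3937,-.26,.2),(.3937,-.26,.06))
```

```text
[ 0.48469886 -0.12459586  0.21181582] 39.3 59.920919597001536 [0.00598964 0.03337613 0.46890274]
(0.3937, -0.26, 0.2) -> [0.48 5.33 3.55]
(0.3937, -0.26, 0.06) -> [6.08 5.32 3.54]
```

View pics/v32.png

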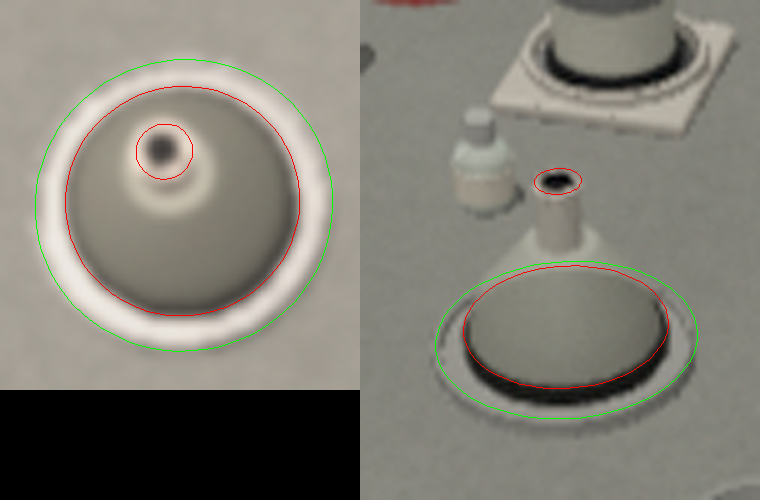

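Call:
carry_out(
  commands=[
    [[0, 1.4, 0.9, 0, 0, 0, 60], [0, 3.0, 2.0, 0, 0, 0, 60], [0.4, 4.4, 2.9, 0, 0, 0, 60], [1.4, 5.1, 3.45, 0, 0, 0, 60], [2.6, 5.3, 3.55, 0, 0, 0, 60]],
  ],
)

```text
t: 39.9
tcp_pos: [0.3973, -0.2585, 0.147]
tool_rot: [0.708, -0.002, -0.706, 0.0]
force: [0.8, 0.3, -0.4]
finger_gap: 0.705
```

Call:
carry_out(
  commands=[
    [[0.5, 0, 0, 0, 0, 0, 60], [1.0, 0, 0, 0, 0, 0, 60], [1.3, 0, 0, 0, 0, 0, 60], [1.4, 0, 0, 0, 0, 0, 60], [1.4, 0, 0, 0, 0, 0, 60]],
  ],
)

```text
t: 40.4
tcp_pos: [0.3974, -0.2556, 0.1115]
tool_rot: [0.707, 0.0, -0.707, 0.0]
force: [0.0, 0.1, 1.3]
finger_gap: 0.702
```

Run:
```python
from nav import *
from ov import *
s=st();print(s['tcp_pos'],s['t'],s['finger_gap']*85.4,s['force'])
S=snap('side','side30.png')
stack([tile(S,(340,70,430,170),[],5)],'v33.png')
to((.3937,-.26,.058))
```

```text
[ 0.39741388 -0.25556006  0.11150638] 40.4 59.94086684569682 [0.00167694 0.11890098 1.26248119]
(0.3937, -0.26, 0.058) -> [2.15 0.17 0.15]
```

View pics/v33.png

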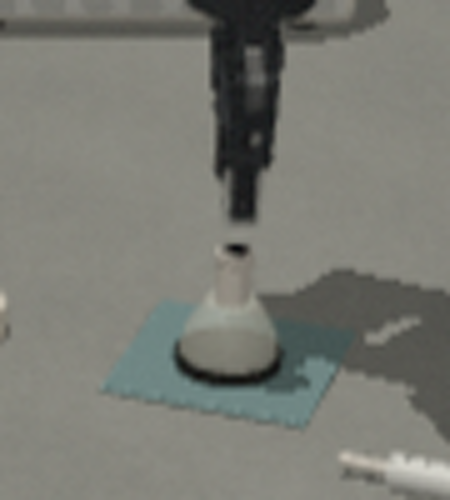

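Call:
carry_out(
  commands=[
    [[0.4, 0.17, -0.04, 0, 0, 0, 60], [1.0, 0.17, -0.04, 0, 0, 0, 60], [1.6, 0.17, -0.04, 0, 0, 0, 60], [2.05, 0.17, -0.04, 0, 0, 0, 60], [2.15, 0.17, -0.04, 0, 0, 0, 60]],
  ],
)

```text
t: 40.95
tcp_pos: [0.3977, -0.2597, 0.0566]
tool_rot: [-0.707, -0.001, 0.708, 0.0]
force: [0.4, 0.2, 0.3]
finger_gap: 0.699
```

Call:
carry_out(
  commands=[
    [[0, 0, 0, 0, 0, 0, 45], [0, 0, 0, 0, 0, 0, 32], [0, 0, 0, 0, 0, 0, 24], [0, 0, 0, 0, 0, 0, 18], [0, 0, 0, 0, 0, 0, 14]],
  ],
  force=25,
)

```text
t: 41.45
tcp_pos: [0.3984, -0.2603, 0.0583]
tool_rot: [0.707, -0.0, -0.707, 0.001]
force: [-0.2, -0.8, 1.9]
finger_gap: 0.243
```

Call:
carry_out(
  commands=[
    [[0, 0, 0, 0, 0, 0, 14], [-0.2, 0, 0, 0, 0, 0, 14], [-0.7, 0, 0, 0, 0, 0, 14], [-1.5, 0, 0, 0, 0, 0, 14], [-2.7, 0, 0, 0, 0, 0, 14]],
  ],
)

```text
t: 41.95
tcp_pos: [0.397, -0.2589, 0.125]
tool_rot: [-0.706, -0.001, 0.708, 0.001]
force: [0.8, -0.7, -0.7]
finger_gap: 0.246
```

Call:
carry_out(
  commands=[
    [[-1.0, -0.2, 0, 0, 0, 0, 14], [-2.0, -1.2, -0.4, 0, 0, 0, 14], [-2.6, -2.8, -0.8, 0, 0, 0, 14], [-2.8, -4.6, -1.3, 0, 0, 0, 14], [-2.8, -6.4, -1.8, 0, 0, 0, 14]],
  ],
)

```text
t: 42.45
tcp_pos: [0.4435, -0.0988, 0.1966]
tool_rot: [0.708, -0.001, -0.706, 0.0]
force: [1.1, 0.0, -0.6]
finger_gap: 0.248
```

Run:
```python
from nav import *
s=st();print(s['tcp_pos'],s['t'],s['finger_gap']*85.4,s['force'])
to((.4785,.0095,.2),(.4785,.0095,.12))
```

```text
[ 0.44348127 -0.09879544  0.19656217] 42.45 21.221241739165617 [ 1.08995215  0.04861748 -0.57511556]
(0.4785, 0.0095, 0.2) -> [-0.14 -4.33 -1.4 ]
(0.4785, 0.0095, 0.12) -> [ 3.06 -4.34 -1.39]
```

Call:
carry_out(
  commands=[
    [[0, -1.6, -0.5, 0, 0, 0, 14], [0, -3.0, -1.0, 0, 0, 0, 14], [0.3, -3.9, -1.3, 0, 0, 0, 14], [1.2, -4.1, -1.4, 0, 0, 0, 14], [2.2, -4.1, -1.4, 0, 0, 0, 14]],
  ],
)

```text
t: 42.95
tcp_pos: [0.4787, 0.0039, 0.1405]
tool_rot: [0.708, 0.001, -0.706, 0.001]
force: [0.9, 0.5, -1.2]
finger_gap: 0.247
```

Call:
carry_out(
  commands=[
    [[0.6, 0, 0, 0, 0, 0, 14], [1.1, 0, 0, 0, 0, 0, 14], [1.4, 0, 0, 0, 0, 0, 14], [1.5, 0, 0, 0, 0, 0, 14], [1.5, 0, 0, 0, 0, 0, 14]],
  ],
)

```text
t: 43.45
tcp_pos: [0.4778, 0.0025, 0.1028]
tool_rot: [-0.707, -0.0, 0.707, -0.0]
force: [-1.4, 0.2, 0.1]
finger_gap: 0.246
```

Run:
```python
from nav import *
from ov import *
s=st();print(s['tcp_pos'],s['t'],s['finger_gap']*85.4,s['force'])
T=snap('top','top31.png');S=snap('side','side31.png');M=(.4785,.0095);b=s['tcp_pos'][2]-.0535
its=[(M,.012,.05,G),(M,b,.034,Rd)]+[((M[0]+.069*np.cos(a),M[1]+.069*np.sin(a)),.034,.004,G) for a in np.deg2rad(np.array([42,132,222,312]))]
stack([tile(S,(320,130,405,220),its,6)],'v34.png')
to((.4785,.0095,.07))
```

```text
[0.47781398 0.00254797 0.10277967] 43.45 21.03143527791618 [-1.36105335  0.15966011  0.07296925]
(0.4785, 0.0095, 0.07) -> [ 1.33 -0.28 -0.01]
```

View pics/v34.png

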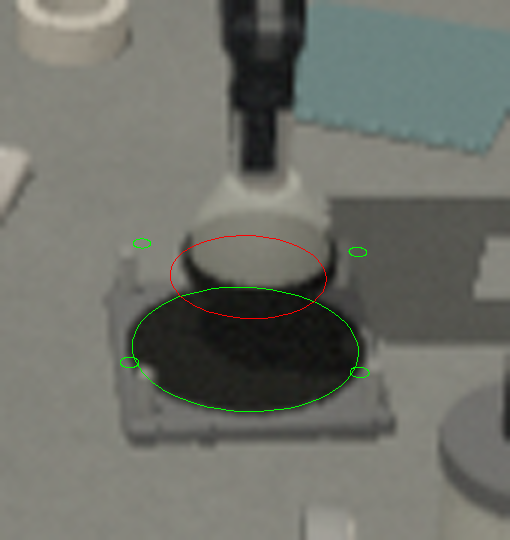

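Call:
carry_out(
  commands=[
    [[0.1, -0.15, -0.1, 0, 0, 0, 14], [0.2, -0.28, -0.16, 0, 0, 0, 14], [0.5, -0.28, -0.16, 0, 0, 0, 14], [0.8, -0.28, -0.16, 0, 0, 0, 14], [0.9, -0.28, -0.16, 0, 0, 0, 14]],
  ],
)

```text
t: 44.05
tcp_pos: [0.4812, 0.0097, 0.0792]
tool_rot: [-0.706, -0.0, 0.708, -0.0]
force: [0.3, 0.3, 0.5]
finger_gap: 0.245
```

Run:
```python
from nav import *
from ov import *
s=st();print(s['tcp_pos'],s['t'],s['finger_gap']*85.4,s['force'])
T=snap('top','top32.png');S=snap('side','side32.png');M=(.4785,.0095);b=s['tcp_pos'][2]-.0535
its=[(M,.012,.0525,G),(M,b,.034,Rd)]
stack([tile(S,(320,130,405,220),its,6),tile(T,(315,205,385,280),its,5)],'v35.png')
to((.4785,.0095,.07))
```

```text
[0.48120223 0.00973048 0.07921828] 44.05 20.955585635433952 [0.33212405 0.34448899 0.46838029]
(0.4785, 0.0095, 0.07) -> [0.38 0.01 0.11]
```

View pics/v35.png

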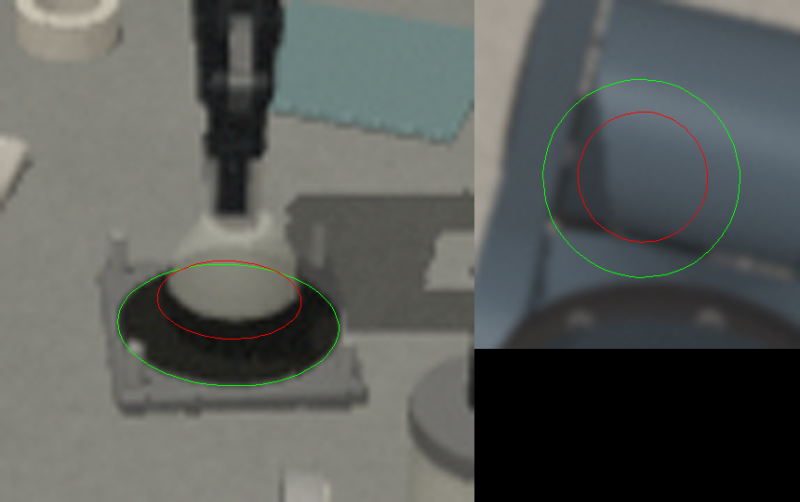

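Call:
carry_out(
  commands=[
    [[0.1, 0, -0.03, 0, 0, 0, 14], [0.2, 0, -0.03, 0, 0, 0, 14], [0.3, 0, -0.03, 0, 0, 0, 14], [0.36, 0, -0.03, 0, 0, 0, 14], [0.38, 0, -0.03, 0, 0, 0, 14]],
  ],
)

```text
t: 44.65
tcp_pos: [0.4826, 0.0096, 0.0706]
tool_rot: [-0.707, -0.0, 0.707, -0.0]
force: [-0.4, -0.5, -0.1]
finger_gap: 0.25
```

Call:
carry_out(
  commands=[
    [[0.03, 0, 0, 0, 0, 0, 14], [0.06, 0, 0, 0, 0, 0, 14], [0.08, 0, 0, 0, 0, 0, 14], [0.1, 0, 0, 0, 0, 0, 14], [0.1, 0, 0, 0, 0, 0, 14]],
  ],
)

```text
t: 45.15
tcp_pos: [0.4826, 0.0096, 0.0682]
tool_rot: [-0.707, -0.0, 0.707, -0.0]
force: [0.7, 0.4, -0.6]
finger_gap: 0.247
```

Call:
carry_out(
  commands=[
    [[0.03, 0, 0, 0, 0, 0, 14], [0.06, 0, 0, 0, 0, 0, 14], [0.08, 0, 0, 0, 0, 0, 14], [0.1, 0, 0, 0, 0, 0, 14], [0.1, 0, 0, 0, 0, 0, 14]],
  ],
)

```text
t: 45.65
tcp_pos: [0.4827, 0.0094, 0.0662]
tool_rot: [0.707, 0.0, -0.707, 0.0]
force: [-1.3, -1.5, 4.7]
finger_gap: 0.244
```

Run:
```python
from nav import *
from ov import *
s=st();print(s['tcp_pos'],s['t'],s['finger_gap']*85.4,s['force'])
S=snap('side','side33.png');M=(.4785,.0095)
its=[(M,.012,.0525,G),(M,.022,.034,Rd)]
stack([tile(S,(320,130,405,220),its,6)],'v36.png')
```

```text
[0.48271198 0.00943543 0.06616802] 45.65 20.84991768864217 [-1.25896431 -1.47021083  4.70387964]
```

View pics/v36.png

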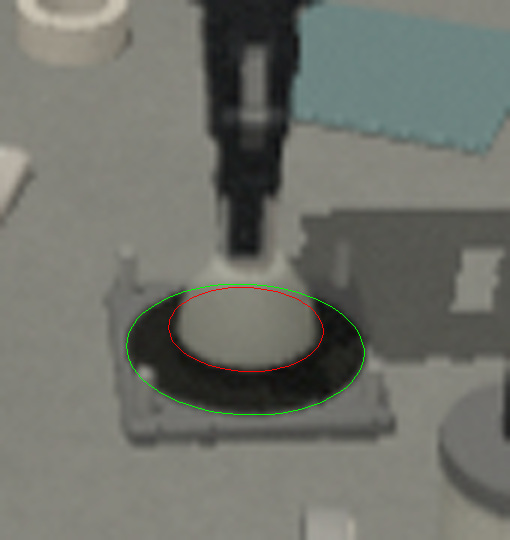

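Call:
carry_out(
  commands=[
    [[-0.02, 0, 0, 0, 0, 0, 20], [-0.03, 0, 0, 0, 0, 0, 30], [-0.03, 0, 0, 0, 0, 0, 40], [-0.03, 0, 0, 0, 0, 0, 50], [-0.1, 0, 0, 0, 0, 0, 60]],
  ],
)

```text
t: 46.2
tcp_pos: [0.4825, 0.0096, 0.0681]
tool_rot: [-0.707, -0.0, 0.707, -0.0]
force: [0.5, 1.0, -0.1]
finger_gap: 0.702
```

Call:
carry_out(
  commands=[
    [[-0.8, 0, 0, 0, 0, 0, 60], [-2.0, 0, 0, 0, 0, 0, 60], [-3.8, 0, 0, 0, 0, 0, 60], [-5.4, 1.0, 0, 0, 0, 0, 60], [-6.4, 2.6, 0.4, 0, 0, 0, 60]],
  ],
)

```text
t: 46.7
tcp_pos: [0.4746, -0.0552, 0.2315]
tool_rot: [0.709, 0.001, -0.705, 0.002]
force: [0.0, -1.0, 0.0]
finger_gap: 0.707
```

Call:
carry_out(
  commands=[
    [[0, 1.6, 0.3, 0, 0, 0, 60], [0, 3.4, 0.6, 0, 0, 0, 60], [0, 5.2, 0.9, 0, 0, 0, 60], [0, 7.0, 1.2, 0, 0, 0, 60], [0, 8.8, 1.5, 0, 0, 0, 60]],
  ],
)

```text
t: 47.2
tcp_pos: [0.4346, -0.277, 0.2284]
tool_rot: [0.707, 0.0, -0.707, 0.0]
force: [0.5, -0.2, -0.7]
finger_gap: 0.703
```

Call:
carry_out(
  commands=[
    [[0, 1.0, 0, 0, 0, 0, 60], [0, 2.0, 0, 0, 0, 0, 60], [0, 2.6, 0, 0, 0, 0, 60], [0, 2.6, 0, 0, 0, 0, 60], [0, 2.6, 0, 0, 0, 0, 60]],
  ],
)

```text
t: 47.7
tcp_pos: [0.435, -0.3394, 0.228]
tool_rot: [-0.707, -0.001, 0.707, 0.0]
force: [-0.8, -0.3, 0.2]
finger_gap: 0.703
```

Run:
```python
from nav import *
from ov import *
s=st();print(s['tcp_pos'],s['t'],s['finger_gap']*85.4,s['force'])
T=snap('top','top34.png');S=snap('side','side34.png');M=(.4785,.0095)
C=(.6475,-.122)
its=[(M,.012,.0525,G),(M,.017,.034,Rd),(M,.09,.011,Rd)]
stack([tile(T,(322,212,382,277),its,6),tile(S,(320,130,400,220),its,5)],'v37.png')
its=[(C,.02,.054,G),(C,.02,.049,G),(C,.024,.04,Rd),(C,.076,.038,Rd)]
stack([tile(T,(375,145,435,210),its,6),tile(S,(265,110,335,180),its,6)],'v38.png')
```

```text
[ 0.43504073 -0.33935441  0.22796285] 47.7 60.062096696180745 [-0.75327849 -0.28723106  0.21229932]
```

View pics/v37.png

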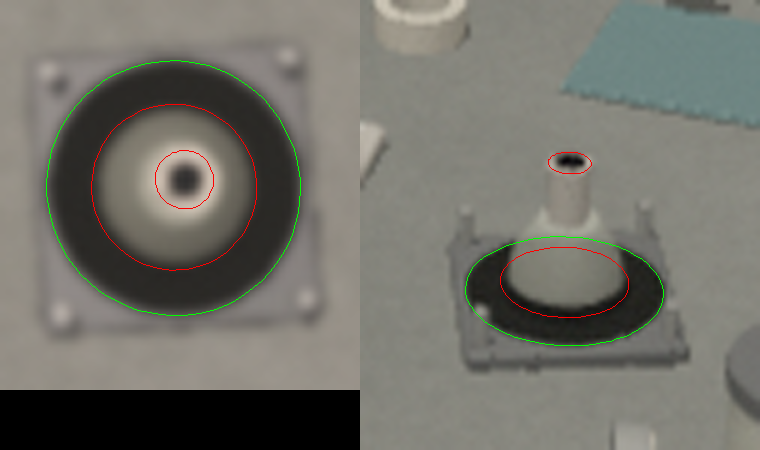

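View pics/v38.png

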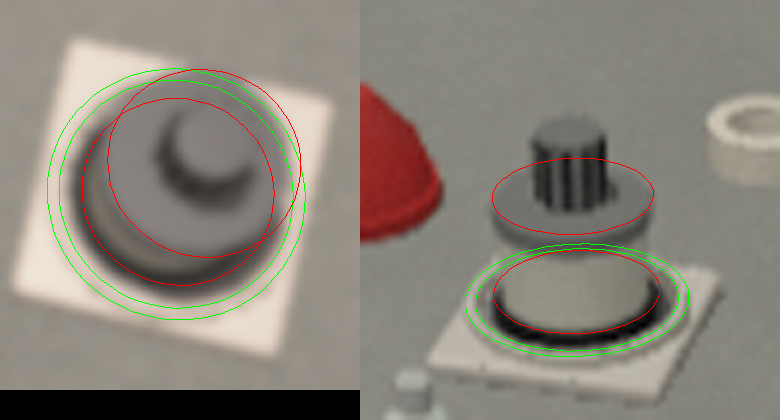

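View pics/top34.png

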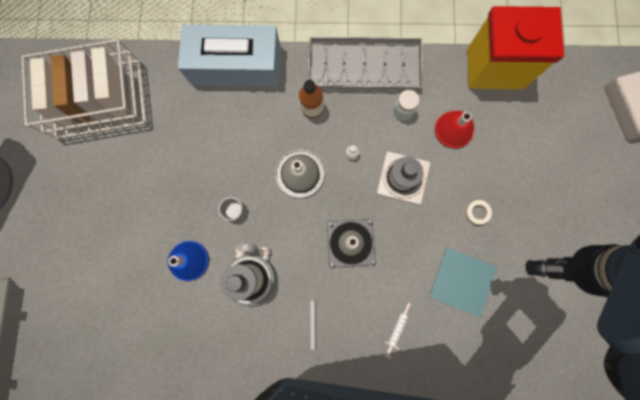

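View pics/side34.png

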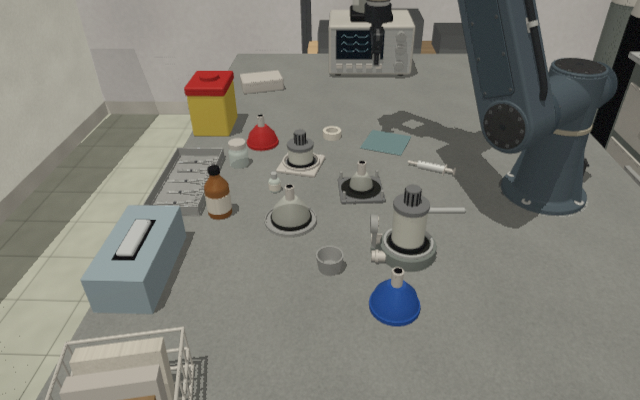

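Run:
```python
from ov import *
T,S=load('top34'),load('side34')
def tile2(s,box,k,z0,items):
    im=s['image'].copy(); im=np.clip((im/255.)**.8*255,0,255).astype(np.uint8); return tile({**s,'image':im},box,items,k)
cv2.imwrite('pics/v39.png',np.hstack([tile2(T,(375,145,435,210),6.6,0,[])]))
cv2.imwrite('pics/v40.png',tile2(S,(275,130,335,180),12,0,[]))
```

```text
(no output)
```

View pics/v40.png

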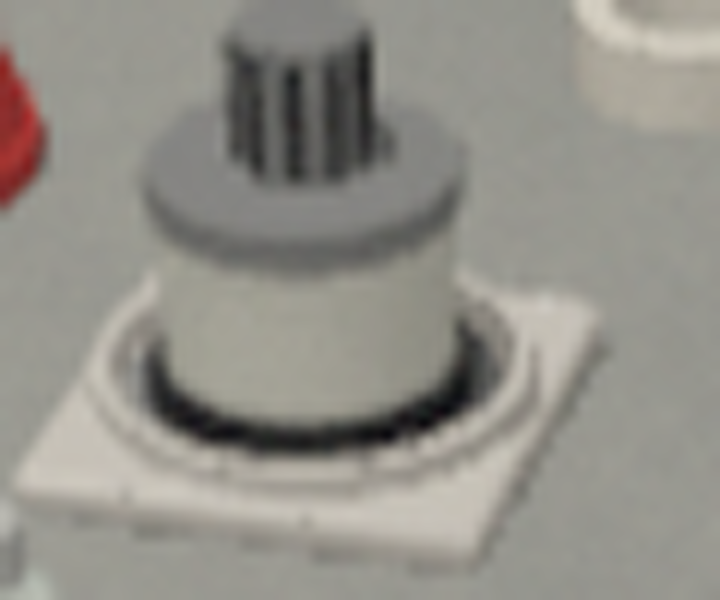

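Run:
```python
from ov import *
S=load('side34')
q=lambda p:((np.array(proj(S,[p])[0])-[275,130]+.5)*12).round(1)
for y in(-.122,-.118,-.114):
    f=lambda r,z:(proj(S,circ((.6475,y),z,r,360))-[275,130]+.5)*12
    print(y,'foot bottom',f(.04,.012)[:,1].max(),'foot top max',f(.04,.024)[:,1].max(),'lip in top',f(.049,.02)[:,1].max(),'lip out top',f(.054,.02)[:,1].max(),'lip out base',f(.054,.012)[:,1].max(), 'lip back in top',f(.049,.02)[:,1].min(),'cap top min/max',f(.038,.076)[:,1].min(),f(.038,.076)[:,1].max(),'knob',f(.016,.112)[:,1].max(), 'cap lr',f(.038,.076)[:,0].min(),f(.038,.076)[:,0].max(),'liplr',f(.054,.02)[:,0].min(),f(.054,.02)[:,0].max())
```

```text
-0.122 foot bottom 471.31185906613996 foot top max 427.64920454021717 lip in top 462.0506189375758 lip out top 473.1454591540761 lip out base 502.35416483731876 lip back in top 257.6297342881668 cap top min/max 76.55944368716632 229.10954311091814 knob 45.198941134650454 cap lr 144.93534582365464 467.2437680005328 liplr 90.17436273671092 537.9384670758443
-0.118 foot bottom 480.12442081990673 foot top max 436.3980789214993 lip in top 470.9187295426718 lip out top 482.06862216037166 lip out base 511.3198210060783 lip back in top 265.5140676057548 cap top min/max 84.23976507125951 237.54081616772487 knob 53.17891659993404 cap lr 143.23018405274115 466.33230995087274 liplr 88.3753541203605 537.2169509317296
-0.114 foot bottom 488.9802986650328 foot top max 445.1901710520651 lip in top 479.830818301323 lip out top 491.03617402100656 lip out base 520.3299284207002 lip back in top 273.4352595130672 cap top min/max 91.9570439512105 246.0146053636755 knob 61.19918934440557 cap lr 141.51661487765364 465.41636321915416 liplr 86.56767266773386 536.4919601752945
```

Run:
```python
from h import *
print(manip.sense()['t'],manip.sign_off())
```

```text
the job is handed in; nothing more can be done
47.8 None
```

Both swaps are done and the job is handed in at about 48 s of the 134 s allowed. The large canister is now in the absorber head and the small one on the canister stand. The large mask is in the ready dish and the small one on the pegged stand. Each small part waited on the mat while its place was filled. No part touched the bench, and each was lowered to a light contact (under 13 N) before release. The red and blue look-alikes were not touched.

In the last pictures all four parts stand upright at seat height, with the arm clear:

| Part | New place | Centring seen in the pictures |
|---|---|---|
| Large mask | Ready dish | within about 1–2 mm, both views agree |
| Small mask | Mask stand | within about 1–2 mm, both views agree |
| Large canister | Absorber head | within about 2 mm |
| Small canister | Canister stand | about 3–4 mm off in the top view, 1–3 mm in the side view |

The small canister is the one check that disagreed. The two cameras differ by several millimetres in y in that area, and the lip there leaves 9 mm of play on each side. I judged it seated and did not move it again.

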